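# Crack the dial lock and hold it up open

### The job

Stand the shut combination lock down in the pocket of the wooden bench holder and let go of it, so that it cannot twist. Turn its dial clockwise, past the small clicks, until it drops into the deep gate and the sprung shackle pops up by itself; then pull the shackle fully open and lift the lock up by it, well clear of the holder and the bench (bottom at least 10 cm up), hanging upright. Finish while still gripping the shackle and holding the open lock steady in the air, and leave the other things on the bench where they are.

Things in the scene. Friction and masses are not known exactly. Their poses are not given: they have to be found in the camera images.
- lock: the combination lock: upright dark steel case, 130 mm long (its x) x 50 mm wide (its y) x 78 mm tall, loose, about 0.64 kg in all (can vary by a quarter). It starts standing upright on the bench. Origin: centre of its underside, z up. The lowest 8 mm is a black foot 124 x 44 mm, set in by 3 mm all round. On its top face sit the dial (axis at x = -40) and the shackle (middle at x = +30). Its centre of mass lies at about x = +14, height 53 mm.
- lock_dial (a joint): angle of the dial, rad, growing as the dial turns clockwise seen from above; range 0 to 2.35, starts between 0.7 and 1.35. Shallow notches (small clicks that a gentle turn passes, about 0.06 N m) lie at 0.2, 0.8 and 1.4; the deep gate is at 2.0, where the long white line on the dial points along the lock's +x at the white index line on the case. At the gate the dial is caught within about 0.1 rad and will not turn on.
- dial_top (a point): centre of the top of the dial: a round fluted steel knob of 34 mm diameter, from 4 to 38 mm above the case top (this point is 38 mm above it), on a flat black disc of 46 mm diameter. It is 70 mm from the shackle's middle.
- lock_shackle (a joint): how far the shackle has risen out of the case, m: 0 to 0.018 (stop). A light spring (about 1.6 N) pushes it up: locked it reads 0 to 0.002; it pops to about 0.008 by itself when the dial reaches the gate; pulled up to its stop it is fully open, 0.018. Without a pull it stays at about 0.008.
- shackle_bar (a point): middle of the shackle's straight crossbar, a 10 x 10 mm bar 42 mm long running along the lock's x, at x = +30, y = 0, 41 mm above the case top (119 mm above the lock's underside) while shut; the two 9 mm legs stand at x = +10 and +50. Grip it across (along the lock's y) from above.
- holder: the fixed bench holder: oak block 170 mm (its x) x 90 mm (its y) x 34 mm tall on the bench, with one rectangular pocket 133 x 53 mm, 28 mm deep, in the middle of its top, long side along its x, 4 mm bevel at the mouth. Origin: centre of its underside, z up. The lock fits either way round.
- holder_floor (a point): centre of the pocket's floor, 6 mm above the bench; the seated lock's origin comes to this point.
- nut_big: bystander: steel nut, 36 x 41 x 20 mm, origin at its underside
- chisel_1: bystander: short cold chisel lying flat, 16 x 140 x 15 mm, origin at its underside
- pliers_red: bystander: pliers with red grips lying flat, 57 x 171 x 14 mm, origin at its underside
- jar_screws: bystander: jar with an orange lid, diameter 67, height 82 mm, origin at its underside
- jar_washers: bystander: grey jar, diameter 63, height 76 mm, origin at its underside
- tape_measure: bystander: yellow tape measure, 40 x 87 x 68 mm, origin at its underside
- masking_tape: bystander: roll of tape lying flat, diameter 70, height 25 mm, origin at its underside

How it is judged:
By the outcome, as a careful person would: the job done as asked, in the order asked, and still so for the second after the job is handed in, while the arm keeps its last pose, push and grip.
It also fails if it takes over 64 s, if anything falls off the work surface, if the arm or the gripper's body presses on something with over 40 N, if the wrist force passes 120 N, or if a joint passes its speed limit or range.

### The arm

A 7-joint arm with a two-finger parallel gripper is mounted at the origin on a cart in front of the work surface, level with it; the furniture and walls round the work are solid. World frame = base frame: x ahead of the robot, y to its left, z up, the work surface at z = 0. Lengths are in m, angles in degrees, forces in N, time in s.
With the tool pointing down it reaches from about 0.425 to 0.95 m from the base axis. Payload 4.7 kg.
Tool frame: the origin (TCP) lies on the centre line of the jaws, within the pads' length; the fingertips stand 14 mm ahead of it and the grasp point (between the pads) lies 5 mm behind it; y points along the fingers, z is the direction in which the jaws open and shut, and the axes are right-handed (so a half turn about y gives the same grasp; the last joint's range is limited). The gripper opens to 87 mm and grips with 3 to 60 N. Pads are 19 mm wide; open, the fingers measure 117 mm over their backs; the gripper's body (75 mm by 190 mm) begins 51 mm behind the grasp point.
Start: joints at [68.36, 26.849, -2.785, 87.806, 1.381, 65.374, -4.715], TCP at [0.231, -0.634, 0.198] pointing down, gripper open.
Joint ranges: [-148.3, 148.3], [-19.14, 114.17], [-79.39, 73.82], [5.75, 140.21], [-59.74, 239.74], [12.07, 113.84], [-152.46, 152.46]. Speed limits (degrees/s): [147.25, 147.25, 180, 180, 180, 180, 180].

### API

Orientations are given as a 3x3 rotation matrix whose columns are the frame's x, y, z axes.
In Python, from workcell import ctrl gives the robot as it stands.
- The arm moves only by the shell command python3 -m inch 'ROWS' [OPENING] [FORCE]. ROWS is JSON, a list of rows, each a list of 4 numbers: the shift along the tool's x, y, z in mm, then the turn about the tool's y in rad. A call has exactly 5 rows; each row shifts and turns the commanded pose from where the row before left it, along the tool's axes as they then stand; what a row does not reach is not made up. A row lasts 1/10 s, in which the tool goes at most 50 mm and 8.59 degrees, less where a joint would pass 70% of its speed; a pose out of reach is approached as far as the arm can. A call with a gripper value outside its range is refused whole. OPENING is the finger opening in mm, from 0 to 87, set as the call begins (- or left out, the last holds). The fingers move at their own pace and stop on an object; FORCE is the grip in N (left out, the last holds). Time passes only in rows, so rows that do not move let the fingers close, or fill a call up. It gives the time, the measured TCP pose, the force and the opening at its end, in the units of the state.
- ctrl.state(): the state, without advancing time (a new reading comes with each control period).
- ctrl.capture(name): name is "side" or "top" or "wrist"; returns a dict with "pixels" (400x640x3 uint8, red, green, blue), "K" (3x3 intrinsics, pixels), "k1" (the pictures are not rectified: a ray, as slopes to the right and down, at radius r is drawn at 1 + k1 r^2 times it, then the intrinsics apply), "world_to_cam" (4x4, takes a point from world to camera coordinates). Camera axes: x right, y down, z forward; pixel columns grow to the right and rows downward; lengths in m; the calibration is good to about 2 mm. A picture is of the moment at which its call begins. There is no depth.
- ctrl.hand_in(): hands the job in, once; it reports no verdict.
The state is a dict: "time": time; "joint_pos": joint angles; "joint_vel": joint speeds; "joint_torque": joint torques, N m; "tool_pos": TCP position; "orientation": TCP orientation; "ft_force": force on the tool from outside, world axes, zero at the start; "ft_torque": the same for the moment, N m; "width": finger opening in m.
Only numpy, scipy, OpenCV 4.12 (cv2) and the standard library are available. Lean on these libraries where they do the work, as an engineer would, in place of code of your own. Each camera call takes 0.05 s, during which the arm holds its last target.

## Working session

There is one attempt and no reset: what is moved stays moved. The work goes in short steps, Python scripts to look and compute and a shell command to move; the robot and the scene stay as the last step left them, time stands still between calls to the robot, and variables do not carry over. Pictures are saved under pics/ and viewed, and the job is handed in when it is done.

```bash
mkdir -p pics; ls; cat > h.py <<'E'
import numpy as np,cv2
from workcell import ctrl
def cap(n,f):
    c=ctrl.capture(n); cv2.imwrite('pics/'+f,cv2.cvtColor(np.array(c['pixels']),cv2.COLOR_RGB2BGR)); 
    np.savez('pics/'+f+'.npz',**{k:np.array(c[k]) for k in('K','k1','world_to_cam')}); return c
def load(f): return dict(np.load('pics/'+f+'.npz'))
def proj(c,P):
    P=np.atleast_2d(P); W=np.array(c['world_to_cam']); q=P@W[:3,:3].T+W[:3,3]; s=q[:,:2]/q[:,2:]
    r2=(s**2).sum(1,keepdims=True); s=s*(1+float(c['k1'])*r2); K=np.array(c['K'])
    return s@K[:2,:2].T+K[:2,2]
def ray(c,uv):
    K=np.array(c['K']); d=np.array([float(c['k1']),0,0,0,0])
    s=cv2.undistortPoints(np.array([[uv]],float),K,d)[0,0]
    W=np.array(c['world_to_cam']);R=W[:3,:3]; return -R.T@W[:3,3], R.T@np.array([s[0],s[1],1])
def onz(c,uv,z):
    o,d=ray(c,uv); return o+d*(z-o[2])/d[2]
def tri(obs):
    A=np.zeros((3,3));b=np.zeros(3)
    for c,uv in obs:
        o,d=ray(c,uv); d/=np.linalg.norm(d); M=np.eye(3)-np.outer(d,d); A+=M;b+=M@o
    p=np.linalg.solve(A,b)
    return p,[np.linalg.norm(proj(c,p)[0]-uv) for c,uv in obs]
E
python3 - <<'E'
from h import *
for n in('side','top','wrist'):cap(n,n+'0.png')
s=ctrl.state()
for k in s: print(k,np.round(s[k],4))
E
```

```text
pics
time 0.15
joint_pos [68.3594 26.8864 -2.7843 87.8569  1.3808 65.3726 -4.7149]
joint_vel [ 0.0213 -0.079  -0.0609 -0.2692 -0.0414 -0.1089  0.0747]
joint_torque [ 4.00000e-04 -5.08429e+01 -8.09000e-02 -2.36421e+01 -6.14000e-02
  3.56000e-02  1.00000e-04]
tool_pos [ 0.2306 -0.6339  0.1971]
orientation [[-9.398e-01 -5.000e-04  3.418e-01]
 [-3.418e-01  1.300e-03 -9.398e-01]
 [ 0.000e+00 -1.000e+00 -1.400e-03]]
ft_force [-0.2302 -0.6219 -0.6809]
ft_torque [ 0.0446 -0.017  -0.0211]
width 0.087
```

View pics/side0.png

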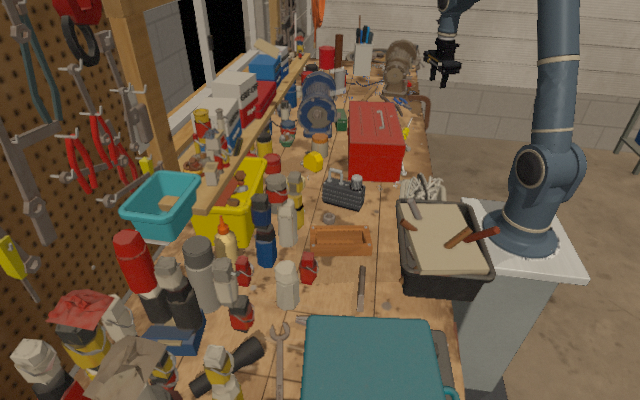

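View pics/top0.png

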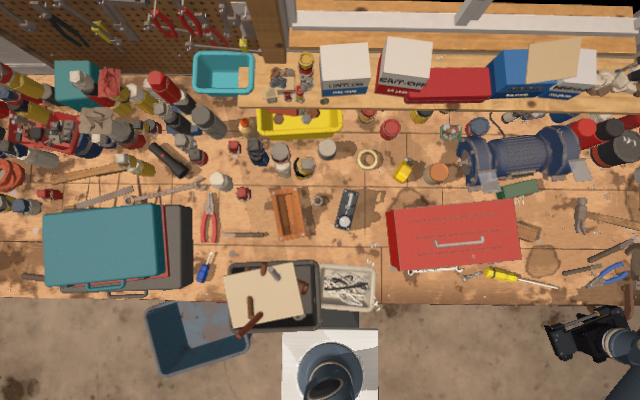

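View pics/wrist0.png

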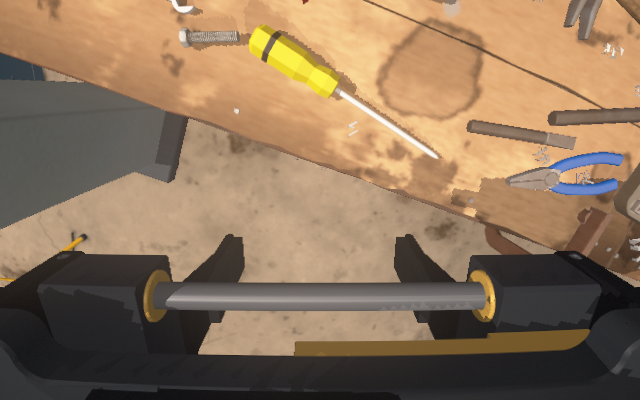

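```bash
python3 - <<'E'
from h import *
a=cv2.imread('pics/top0.png')[170:260,250:380]; cv2.imwrite('pics/t0z.png',cv2.resize(a,None,fx=6,fy=6,interpolation=2))
a=cv2.imread('pics/side0.png')[160:280,290:400]; cv2.imwrite('pics/s0z.png',cv2.resize(a,None,fx=5,fy=5,interpolation=2))
c=load('top0.png');s=load('side0.png')
print(np.round(np.linalg.inv(c['world_to_cam'])[:3,3],3),np.round(np.linalg.inv(s['world_to_cam'])[:3,3],3))
for uv in[(346,210),(289,213),(400,240),(520,230)]:print(onz(c,uv,0.05))
print(onz(s,(344,205),0),onz(s,(340,250),0))
E
```

```text
[0.48  0.049 1.259] [0.474 0.907 0.738]
[ 0.54634202 -0.04700054  0.05      ]
[0.53399576 0.13994568 0.05      ]
[ 0.45066731 -0.22392413  0.05      ]
[ 0.48789673 -0.62015403  0.05      ]
[ 0.53697765 -0.03742243  0.        ] [0.52554436 0.1684607  0.        ]
```

View pics/t0z.png

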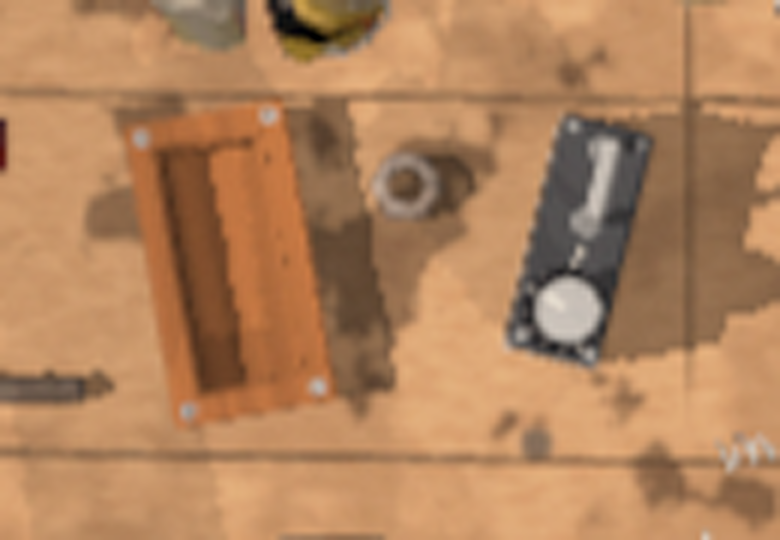

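View pics/s0z.png

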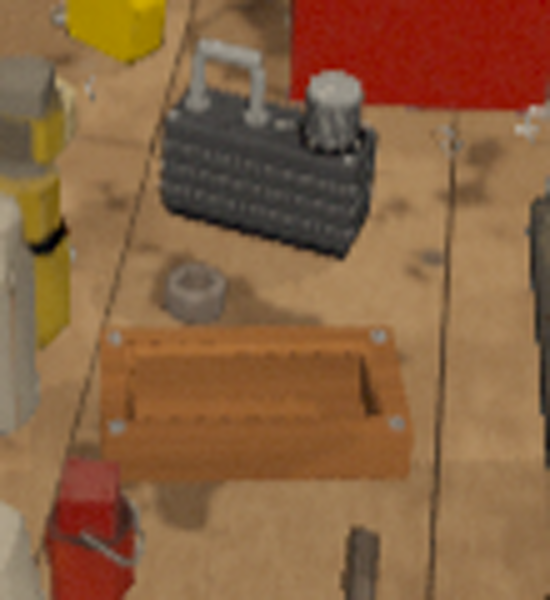

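```bash
cat > pose.py <<'E'
from h import *
from scipy.optimize import least_squares
def corners(L,W,h): return np.array([[L/2,W/2,h],[L/2,-W/2,h],[-L/2,-W/2,h],[-L/2,W/2,h]])
def fit(obs,x0,fz=None):
    # obs: list of (cam, model pts, uv); pose x,y,z,yaw
    def f(p):
        z=p[2] if fz is None else fz
        R=np.array([[np.cos(p[3]),-np.sin(p[3]),0],[np.sin(p[3]),np.cos(p[3]),0],[0,0,1]])
        return np.concatenate([(proj(c,m@R.T+[p[0],p[1],z])-uv).ravel() for c,m,uv in obs])
    r=least_squares(f,x0,loss='soft_l1'); return r.x,np.round(r.fun.reshape(-1,2),1)
E
python3 - <<'E'
from pose import *
c=load('top0.png');s=load('side0.png')
Z=lambda a:np.array(a,float)/6+[250,170]-.4
S=lambda a:np.array(a,float)/5+[290,160]-.4
lk=corners(.13,.05,.078); dt=np.array([[-.04,0,.116]]);
hd=corners(.17,.09,.034)
x,r=fit([(c,np.vstack([lk,dt]),Z([(570,115),(650,140),(590,365),(507,345),(568,308)])),(s,np.array([[-.065,.025,.078],[-.04,0,.116],[.05,0,.124],[.01,0,.124]]),S([(362,165),(333,87),(205,45),(258,60)]))],[.54,-.05,0,-.2]);print(x,r.tolist())
x,r=fit([(c,hd,Z([(125,130),(283,102),(330,395),(178,425)])),(s,hd,S([(103,433),(103,328),(398,325),(408,432)]))],[.53,.14,0,.2]);print(x,r.tolist())
E
```

```text
[ 0.5444082  -0.04599823 -0.00196611 -0.24597142] [[-0.7, -0.0], [0.9, -0.2], [0.9, 1.4], [-0.4, 0.7], [-0.2, 1.0], [-1.6, 0.9], [0.0, 0.1], [-1.5, -0.4], [-0.1, -0.5]]
[5.31176940e-01 1.44797355e-01 1.08517606e-04 1.84348807e-01] [[0.0, 0.0], [0.2, 0.1], [0.9, 1.6], [-0.6, 1.3], [-0.9, 0.4], [-0.9, -0.6], [-1.5, -0.1], [0.7, 0.4]]
```

```bash
python3 -m inch '[[0,-45,0,0],[0,-45,0,0],[-30,-20,-25,0],[-36,-10,-31,0],[-36,0,-31,0]]'; python3 -m inch '[[-36,0,-31,0],[-36,0,-31,0],[-36,0,-31,0],[-36,0,-31,0],[-36,0,-31,0]]'
```

```text
time: 0.65
tool_pos: [0.2978, -0.5172, 0.3197]
orientation: [[-0.94, 0.002, 0.341], [-0.341, -0.003, -0.94], [-0.001, -1.0, 0.003]]
ft_force: [1.3, 0.6, 0.5]
width: 0.0872
time: 1.15
tool_pos: [0.4134, -0.3086, 0.3178]
orientation: [[-0.94, -0.0, 0.342], [-0.342, -0.0, -0.94], [0.0, -1.0, 0.0]]
ft_force: [0.8, -0.4, 0.5]
width: 0.0867
```

```bash
python3 -m inch '[[-38,0,-32,0],[-38,0,-32,0],[-38,0,-32,0],[-38,0,-32,0],[-38,0,-32,0]]';  python3 -m inch '[[-36,0,-30,0.12],[0,0,0,0.12],[0,0,0,0.12],[0,0,0,0.12],[0,0,0,0.12]]'; python3 - <<'E'
from h import *
cap('wrist','w1.png'); print(ctrl.state()['joint_pos'])
E
```

```text
time: 1.65
tool_pos: [0.5374, -0.0935, 0.3178]
orientation: [[-0.94, 0.0, 0.341], [-0.341, -0.0, -0.94], [0.0, -1.0, 0.0]]
ft_force: [1.6, 0.4, 0.4]
width: 0.0872
time: 2.15
tool_pos: [0.5603, -0.0546, 0.3174]
orientation: [[-0.967, -0.001, -0.253], [0.253, -0.0, -0.967], [0.001, -1.0, 0.0]]
ft_force: [-0.6, 0.2, 0.8]
width: 0.0872
[  18.89785794   13.00554408  -21.49063621   92.74820432    4.90280891
   75.21783312 -108.19894139]
```

View pics/w1.png

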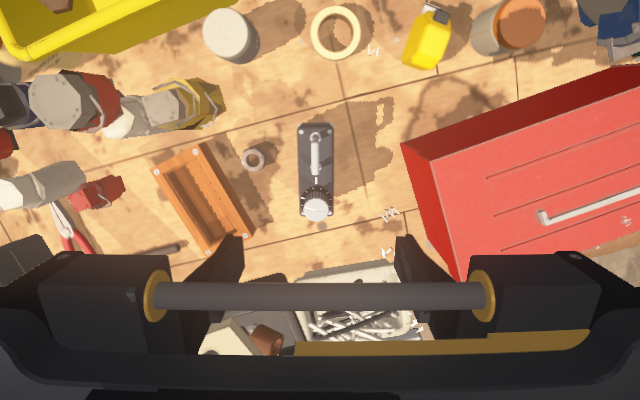

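```bash
python3 - <<'E'
from h import *
a=cv2.imread('pics/w1.png')[110:265,140:350]; cv2.imwrite('pics/w1z.png',cv2.resize(a,None,fx=3.8,fy=3.8,interpolation=2))
c=load('w1.png'); print(np.linalg.inv(c['world_to_cam']).round(3))
E
```

```text
[[-0.252 -0.921 -0.297  0.642]
 [-0.968  0.24   0.077 -0.075]
 [ 0.     0.307 -0.952  0.505]
 [ 0.     0.     0.     1.   ]]
```

View pics/w1z.png

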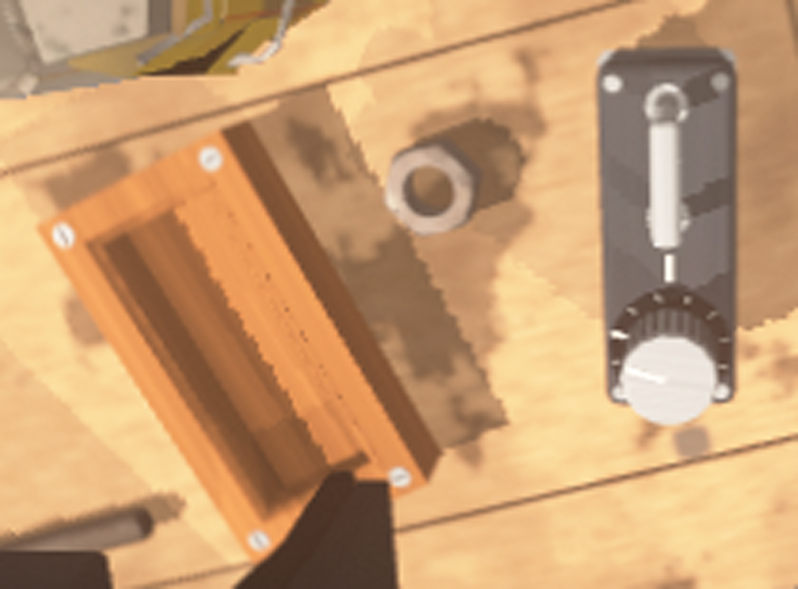

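```bash
python3 - <<'E'
from pose import *
c=load('top0.png');s=load('side0.png');w=load('w1.png')
Z=lambda a:np.array(a,float)/6+[250,170]-.4
S=lambda a:np.array(a,float)/5+[290,160]-.4
V=lambda a:np.array(a,float)/3.8+[140,110]-.4
lk=corners(.13,.05,.078); dt=np.array([[-.04,0,.116]]);hd=corners(.17,.09,.034)
ow=(w,np.array([[-.04,0,.116],[.009,0,.124],[-.065,-.025,.078],[-.065,.025,.078]]),V([(668,380),(664,247),(735,402),(607,402)]))
ot=[(c,np.vstack([lk,dt]),Z([(570,115),(650,140),(590,365),(507,345),(568,308)])),(s,np.array([[-.065,.025,.078],[-.04,0,.116],[.05,0,.124],[.01,0,.124]]),S([(362,165),(333,87),(205,45),(258,60)]))]
hw=(w,hd[:3],V([(38,228),(222,130),(415,492)]))
ht=[(c,hd,Z([(125,130),(283,102),(330,395),(178,425)])),(s,hd,S([(103,433),(103,328),(398,325),(408,432)]))]
for o in([ow],[ow]+ot): 
  x,r=fit(o,[.54,-.05,0,-.2],0. if len(o)==1 else None);print(x.round(4),r.tolist())
for o in([hw],[hw]+ht): 
  x,r=fit(o,[.53,.14,0,.2],0. if len(o)==1 else None);print(x.round(4),r.tolist())
E
```

```text
[ 0.5456 -0.0446  0.0045 -0.2341] [[0.0, -0.6], [0.1, -0.5], [0.3, 0.5], [-0.4, 1.1]]
[ 0.5448 -0.0449 -0.0018 -0.2411] [[0.2, -0.6], [0.5, -0.3], [0.2, 0.6], [-0.3, 1.0], [-1.2, -0.2], [0.5, -0.5], [0.7, 1.2], [-0.7, 0.6], [-0.4, 0.9], [-1.7, 1.0], [-0.1, 0.2], [-1.7, -0.2], [-0.3, -0.3]]
[ 5.310e-01  1.490e-01 -3.000e-04  1.573e-01] [[-1.0, -1.2], [0.0, 0.9], [1.0, 0.1]]
[0.5309 0.1464 0.002  0.1735] [[-0.6, -0.5], [0.1, 0.6], [2.8, -0.4], [-0.3, -0.2], [0.0, 0.2], [0.1, 1.9], [-1.5, 1.3], [-1.1, 0.1], [-0.7, -0.9], [-1.1, -0.0], [0.7, 0.5]]
```

```bash
python3 -m inch '[[-5,40,-6,-0.016],[0,40,0,0],[0,40,0,0],[0,30,0,0],[0,20,0,0]]' 50; python3 - <<'E'
from h import *
cap('wrist','w2.png'); print(ctrl.state()['tool_pos'])
E
```

```text
time: 2.7
tool_pos: [0.5651, -0.0503, 0.145]
orientation: [[-0.973, -0.004, -0.231], [0.231, 0.0, -0.973], [0.004, -1.0, 0.001]]
ft_force: [-0.5, 0.3, 0.2]
width: 0.0555
[ 0.56335736 -0.05028418  0.14248608]
```

View pics/w2.png

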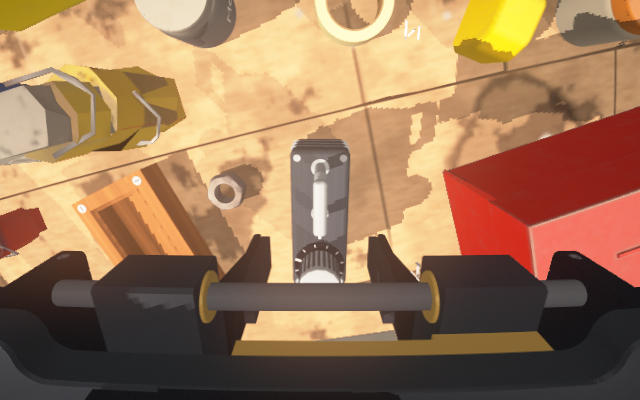

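```bash
python3 - <<'E'
from h import *
c=load('w2.png');t=np.array([.5636,-.0503,.1425])
print(proj(c,[t,t-[0,0,.014],[.5664,-.05,.119],[.545+.051*.971,-.0448-.051*.237,.124],[.545+.009*.971,-.0448-.009*.237,.124]]))
E
```

```text
[[320.43599796 233.3086463 ]
 [320.32555154 224.95778719]
 [318.97400106 216.44750706]
 [319.32188406 179.62398308]
 [318.88296995 235.723005  ]]
```

```bash
python3 - <<'E'
from h import *
a=cv2.imread('pics/w2.png')[130:310,240:400]; cv2.imwrite('pics/w2z.png',cv2.resize(a,None,fx=3.3,fy=3.3,interpolation=2))
E
```

```text
(no output)
```

View pics/w2z.png

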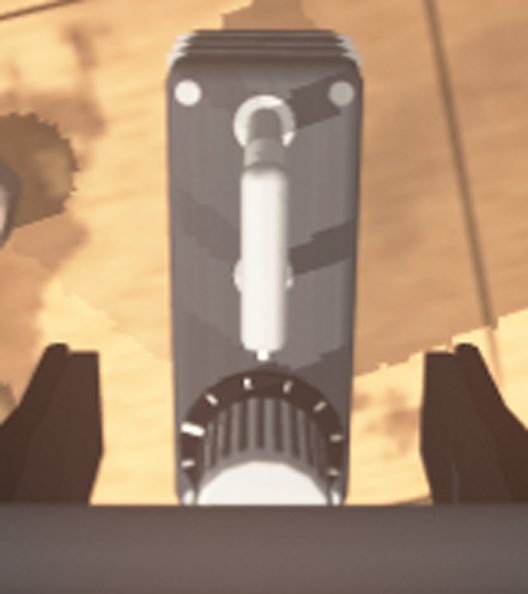

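```bash
python3 - <<'E'
from h import *
c=load('w2.png');s=ctrl.state();R=np.array(s['orientation']);t=np.array(s['tool_pos']);print(t)
for f in ([.5651,-.0503,.145],t):
  for x in(-.0095,0,.0095):print(proj(c,[f+R@[x,y,.028] for y in(.014,0,-.02)]).round().tolist())
print(np.linalg.inv(c['world_to_cam'])[:3,3])
E
```

```text
[ 0.56335736 -0.05028418  0.14248608]
[[361.0, 212.0], [364.0, 219.0], [368.0, 232.0]]
[[360.0, 225.0], [363.0, 233.0], [367.0, 247.0]]
[[360.0, 237.0], [362.0, 246.0], [367.0, 261.0]]
[[361.0, 213.0], [364.0, 220.0], [368.0, 233.0]]
[[360.0, 225.0], [363.0, 234.0], [367.0, 247.0]]
[[360.0, 238.0], [362.0, 247.0], [367.0, 261.0]]
[ 0.64815127 -0.06908158  0.33194507]
```

```bash
python3 - <<'E'
from h import *
c=cap('side','s3.png');cap('top','t3.png')
s=ctrl.state();R=np.array(s['orientation']);t=np.array(s['tool_pos']);print(t,s['width'],proj(c,[t,t-[0,0,.014]]))
a=cv2.imread('pics/s3.png')[100:240,290:430]; cv2.imwrite('pics/s3z.png',cv2.resize(a,None,fx=4.2,fy=4.2,interpolation=2))
for sx in(-.0095,.0095):
  for sz in (-1,1): print(sx,sz,((proj(c,t+R@[sx,.014,sz*s['width']/2])-[290,100])*4.2).round())
w=load('w2.png')
print(w['K'])
E
```

```text
[ 0.56585216 -0.05022151  0.14673818] 0.05121294913748372 [[337.72843893 163.6555092 ]
 [337.52341886 167.52784977]]
-0.0095 -1 [[175. 298.]]
-0.0095 1 [[200. 264.]]
0.0095 -1 [[200. 304.]]
0.0095 1 [[224. 270.]]
[[314.54202398   0.         318.85771657]
 [  0.         314.54202398 197.51150644]
 [  0.           0.           1.        ]]
```

View pics/s3z.png

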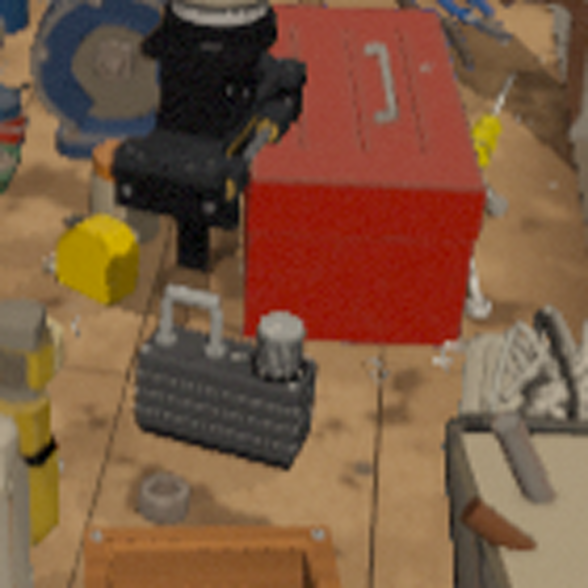

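```bash
python3 -m inch '[[0,15,0,0],[0,10,0,0],[0,8,0,0],[0,0,0,0],[0,0,0,0]]'; python3 -m inch '[[0,0,0,0],[0,0,0,0],[0,0,0,0],[0,0,0,0],[0,0,0,0]]' 0 15;python3 - <<'E'
from h import *
c=cap('side','s4.png');cap('wrist','w4.png')
a=cv2.imread('pics/s4.png')[130:240,290:400]; b=cv2.imread('pics/w4.png')[130:310,240:400]
cv2.imwrite('pics/s4z.png',np.hstack([cv2.resize(a,(400,400),interpolation=2),cv2.resize(b,(356,400),interpolation=2)]))
E
```

```text
time: 3.35
tool_pos: [0.5672, -0.0501, 0.1153]
orientation: [[-0.973, 0.001, -0.233], [0.233, -0.0, -0.973], [-0.001, -1.0, -0.0]]
ft_force: [0.2, 0.0, -0.4]
width: 0.0499
time: 3.85
tool_pos: [0.5669, -0.0502, 0.115]
orientation: [[-0.972, 0.0, -0.233], [0.233, -0.0, -0.972], [-0.0, -1.0, 0.0]]
ft_force: [-0.6, 0.1, 0.1]
width: 0.0183
```

View pics/s4z.png

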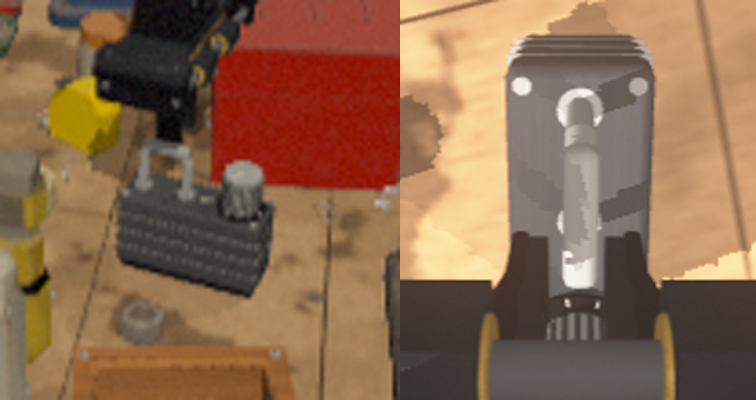

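```bash
python3 -m inch '[[0,0,0,0],[0,0,0,0],[0,0,0,0],[0,0,0,0],[0,0,0,0]]'
```

```text
time: 4.45
tool_pos: [0.5668, -0.0502, 0.1149]
orientation: [[-0.972, 0.0, -0.233], [0.233, -0.0, -0.972], [-0.0, -1.0, 0.0]]
ft_force: [0.6, 0.9, -0.6]
width: 0.0008
```

```bash
python3 - <<'E'
from h import *
c=cap('side','s5.png');w=cap('wrist','w5.png')
s=ctrl.state();R=np.array(s['orientation']);t=np.array(s['tool_pos']);print(t)
a=cv2.imread('pics/s5.png')[130:240,290:400]; b=cv2.imread('pics/w5.png')[150:330,240:400]
cv2.imwrite('pics/s5z.png',np.hstack([cv2.resize(a,(440,440),interpolation=2),cv2.resize(b,(352,396),interpolation=2,).__class__ and cv2.copyMakeBorder(cv2.resize(b,(352,396),interpolation=2),0,44,0,0,0)]))
for y in (.014,0,-.01,-.02,-.03): print(y,((proj(c,t+R@[0,y,0])-[290,130])*4).round(),((proj(w,t+R@[-.0095,y,0])-[240,150])*2.2+[440,0]).round())
E
```

```text
[ 0.56684722 -0.05021333  0.11486844]
0.014 [[187. 184.]] [[616. 136.]]
0 [[188. 169.]] [[616. 152.]]
-0.01 [[188. 159.]] [[616. 166.]]
-0.02 [[189. 148.]] [[616. 181.]]
-0.03 [[190. 137.]] [[616. 197.]]
```

View pics/s5z.png

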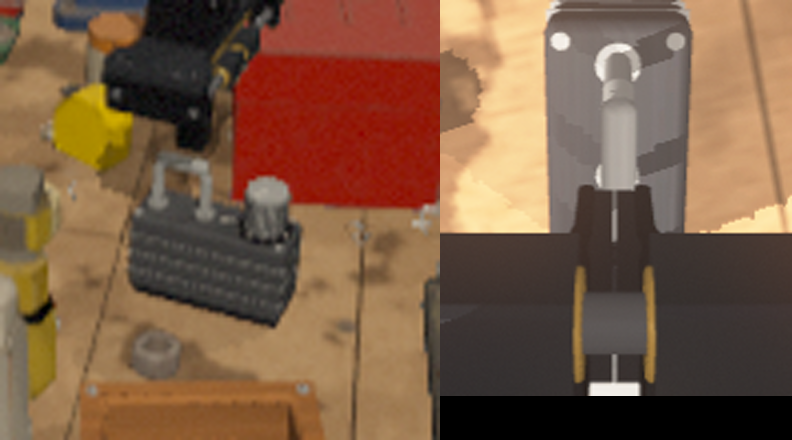

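```bash
python3 -m inch '[[0,0,0,0],[0,0,0,0],[0,0,0,0],[0,0,0,0],[0,0,0,0]]' 50 15; python3 -m inch '[[0,10,0,0],[0,10,0,0],[0,8,0,0],[0,5,0,0],[0,0,0,0]]';  python3 -m inch '[[0,0,0,0],[0,0,0,0],[0,0,0,0],[0,0,0,0],[0,0,0,0]]' 0 15; python3 -m inch '[[0,0,0,0],[0,0,0,0],[0,0,0,0],[0,0,0,0],[0,0,0,0]]'
```

```text
time: 5.05
tool_pos: [0.5668, -0.0502, 0.1149]
orientation: [[-0.972, 0.0, -0.233], [0.233, -0.0, -0.972], [-0.0, -1.0, 0.0]]
ft_force: [1.8, 0.0, -1.0]
width: 0.0326
time: 5.55
tool_pos: [0.566, -0.0501, 0.0806]
orientation: [[-0.973, -0.002, -0.233], [0.233, 0.0, -0.973], [0.002, -1.0, 0.0]]
ft_force: [-1.1, -0.1, -0.3]
width: 0.0499
time: 6.05
tool_pos: [0.567, -0.0502, 0.0821]
orientation: [[-0.972, 0.0, -0.233], [0.233, -0.0, -0.972], [-0.001, -1.0, 0.0]]
ft_force: [-0.4, -0.0, -0.5]
width: 0.0178
time: 6.55
tool_pos: [0.5668, -0.0505, 0.0819]
orientation: [[-0.972, 0.0, -0.233], [0.233, -0.0, -0.972], [-0.0, -1.0, 0.0]]
ft_force: [-0.7, -1.0, 1.0]
width: 0.0095
```

```bash
python3 -m inch '[[0,0,0,0],[0,0,0,0],[0,-5,0,0],[0,-10,0,0],[0,-15,0,0]]' 0 50; python3 -m inch '[[0,-20,0,0],[0,-20,0,0],[0,-20,0,0],[0,-10,0,0],[0,0,0,0]]'; python3 - <<'E'
from h import *
c=cap('side','s6.png');w=cap('wrist','w6.png')
a=cv2.imread('pics/s6.png')[100:250,290:420]; b=cv2.imread('pics/w6.png')[100:330,90:410]
cv2.imwrite('pics/s6z.png',np.hstack([cv2.resize(a,(347,400),interpolation=2),cv2.resize(b,(448,400)[:1]+(322,),interpolation=2).__class__ and cv2.copyMakeBorder(cv2.resize(b,(448,322),interpolation=2),0,78,0,0,0)]))
s=ctrl.state();print(s['width'],s['ft_force'],s['ft_torque'],s['joint_pos'])
E
```

```text
time: 7.05
tool_pos: [0.5652, -0.0496, 0.1111]
orientation: [[-0.973, -0.004, -0.232], [0.232, 0.001, -0.973], [0.004, -1.0, 0.0]]
ft_force: [-0.6, -0.7, -6.6]
width: 0.0091
time: 7.55
tool_pos: [0.5679, -0.0499, 0.1838]
orientation: [[-0.973, 0.004, -0.233], [0.233, -0.0, -0.973], [-0.004, -1.0, -0.001]]
ft_force: [0.5, -0.3, -6.7]
width: 0.009
0.009471189393602253 [-0.39911975  0.06279708 -7.6410258 ] [0.01139925 0.02578906 0.01525553] [  17.78133288   19.36216221  -21.43168761  102.77007796    8.08853556
   59.43670953 -110.15079324]
```

View pics/s6z.png

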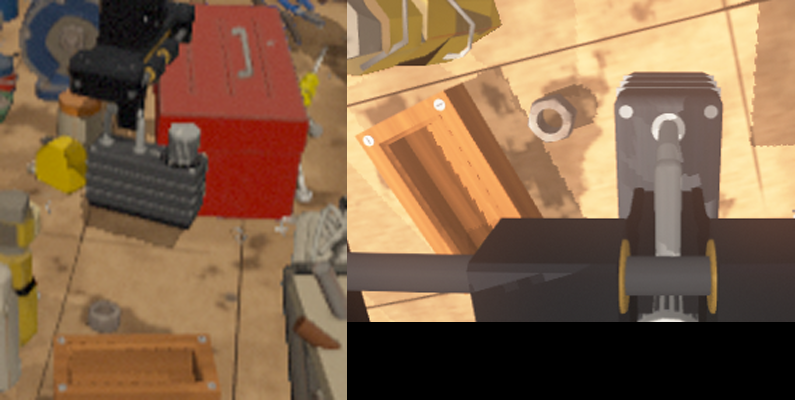

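```bash
python3 -m inch '[[14,-15,-20,0],[14,-15,-20,0],[14,-15,-20,0],[15,-15,-19,0],[0,0,0,-0.1]]'; python3 -m inch '[[0,0,0,-0.1],[0,0,0,-0.1],[0,0,0,-0.1],[0,0,0,0],[0,0,0,0]]'; python3 - <<'E'
from h import *
c=cap('side','s7.png');w=cap('wrist','w7.png')
s=ctrl.state();print(s['width'],s['ft_force'],s['tool_pos'])
E
```

```text
time: 8.15
tool_pos: [0.5286, 0.0456, 0.2429]
orientation: [[-0.992, 0.001, -0.126], [0.126, 0.004, -0.992], [-0.0, -1.0, -0.004]]
ft_force: [1.6, 0.2, -7.1]
width: 0.0094
time: 8.65
tool_pos: [0.5292, 0.0398, 0.2408]
orientation: [[-0.987, -0.002, 0.162], [-0.162, -0.0, -0.987], [0.002, -1.0, -0.0]]
ft_force: [1.0, 0.3, -7.1]
width: 0.0094
0.009651298542258682 [ 0.2035901   0.78516223 -7.13846309] [0.52949    0.03986417 0.24129147]
```

View pics/w7.png

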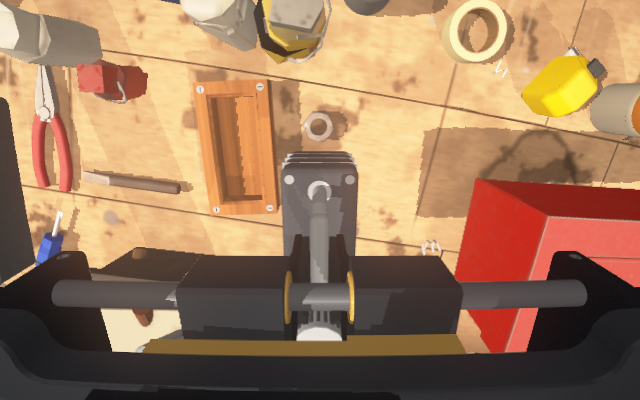

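View pics/s7.png

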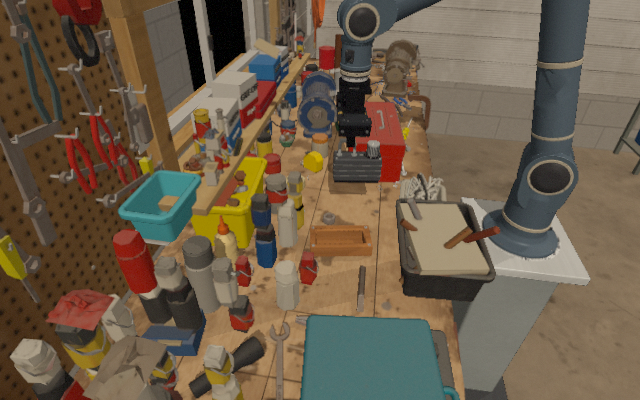

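Holder fully visible at (193–280, 80–217) in the wrist view; zoom for precise corners.

```bash
python3 - <<'E'
from h import *
a=cv2.imread('pics/w7.png')[70:225,180:290]; cv2.imwrite('pics/w7z.png',cv2.resize(a,None,fx=3.8,fy=3.8,interpolation=cv2.INTER_CUBIC))
b=cv2.imread('pics/s7.png')[130:270,295:400]; cv2.imwrite('pics/s7z.png',cv2.resize(b,None,fx=4.2,fy=4.2,interpolation=cv2.INTER_CUBIC))
E
```

```text
(no output)
```

View pics/w7z.png

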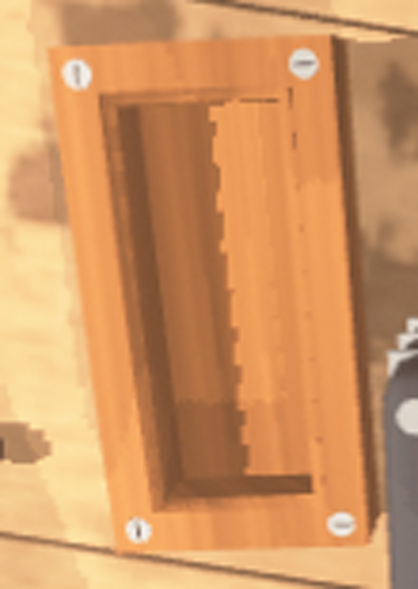

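View pics/s7z.png

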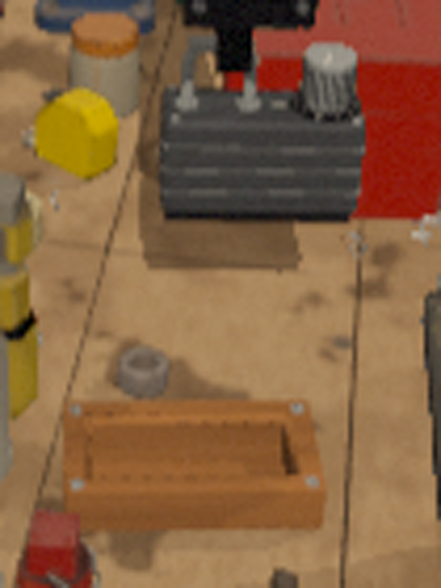

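```bash
python3 - <<'E'
from pose import *
from scipy.spatial.transform import Rotation as Ro
c=load('top0.png');s=load('side0.png');w=load('w7.png');s7=load('s7.png')
Z=lambda a:np.array(a,float)/6+[250,170]-.4
V=lambda a:np.array(a,float)/3.8+[180,70]-.4
S7=lambda a:np.array(a,float)/4.2+[295,130]-.4
hd=corners(.17,.09,.034)
hw=(w,hd,V([(50,50),(330,37),(366,545),(115,555)]))
hs=(s7,hd,S7([(65,487),(67,403),(308,403),(322,490)]))
ht=(c,hd,Z([(125,130),(283,102),(330,395),(178,425)]))
for o in([hw],[hw,hs],[hw,ht],[hw,hs,ht]): 
  x,r=fit(o,[.53,.14,0,.2],0.);print(x.round(4),r.tolist())
# in-hand lock, pitch
m=np.array([[.062,.025,.078],[-.062,.025,.078],[-.065,.025,.008],[.065,.025,.008],[-.04,0,.116]])
uv=S7([(167,122),(360,125),(355,207),(165,205),(330,55)])
t=np.array([.5293,.0398,.2412])
def f(p):
    R=Ro.from_euler('ZYX',[p[3],p[4],p[5]]).as_matrix()
    return np.r_[(proj(s7,m@R.T+p[:3])-uv).ravel(), (p[3]-.163)*20,(p[1]-.036)*500, p[5]*10]
r=least_squares(f,[.51,.036,.16,.16,0,0]);print(r.x.round(4),r.fun.round(1))
E
```

```text
[5.303e-01 1.467e-01 3.000e-04 1.906e-01] [[-0.7, -0.3], [0.3, 0.1], [0.3, 0.7], [0.1, -0.3]]
[5.302e-01 1.466e-01 4.000e-04 1.892e-01] [[-0.6, -0.3], [0.4, 0.2], [0.3, 0.8], [0.1, -0.3], [-0.5, 1.7], [-1.1, -0.4], [0.0, -0.7], [1.0, 0.5]]
[0.5306 0.1465 0.     0.1901] [[-0.5, -0.6], [0.5, -0.2], [0.4, 0.5], [0.2, -0.6], [-0.6, 0.3], [-0.4, 0.2], [0.5, 1.7], [-1.0, 1.5]]
[0.5305 0.1464 0.     0.1888] [[-0.4, -0.5], [0.6, -0.0], [0.4, 0.6], [0.2, -0.5], [-0.6, 1.6], [-1.2, -0.5], [-0.1, -0.8], [0.9, 0.5], [-0.6, 0.3], [-0.4, 0.3], [0.5, 1.8], [-1.0, 1.5]]
[ 0.5059  0.0354  0.1659  0.1442  0.019  -0.1104] [-0.3  0.2  0.9 -0.2  0.5  0.6 -1.4  0.6  0.2 -1.  -0.4 -0.3 -1.1]
```

```bash
python3 -m inch '[[0,0,0,-0.027],[-11,0,-26,0],[-11,0,-26,0],[-11,0,-26,0],[-11,0,-27,0]]'; python3 -m inch '[[0,25,0,0],[0,30,0,0],[0,25,0,0],[0,15,0,0],[0,5,0,0]]'; python3 - <<'E'
from h import *
c=cap('side','s8.png');w=cap('wrist','w8.png');t=cap('top','t8.png')
s=ctrl.state();print(s['ft_force'],s['tool_pos'])
a=cv2.imread('pics/s8.png')[150:270,290:400];b=cv2.imread('pics/w8.png')[60:300,200:440]
cv2.imwrite('pics/s8z.png',np.hstack([cv2.resize(a,(400,436),interpolation=2),cv2.resize(b,(400,436),interpolation=2)]))
E
```

```text
time: 9.25
tool_pos: [0.5532, 0.1521, 0.2418]
orientation: [[-0.982, 0.0, 0.19], [-0.19, -0.0, -0.982], [-0.0, -1.0, 0.0]]
ft_force: [0.6, 0.4, -6.9]
width: 0.0094
time: 9.75
tool_pos: [0.5522, 0.1509, 0.1402]
orientation: [[-0.982, -0.003, 0.191], [-0.191, -0.001, -0.982], [0.003, -1.0, 0.0]]
ft_force: [-1.2, -1.8, -6.5]
width: 0.0091
[-0.41791363  0.21363361 -6.68772623] [0.55381059 0.15169378 0.14273246]
```

View pics/s8z.png

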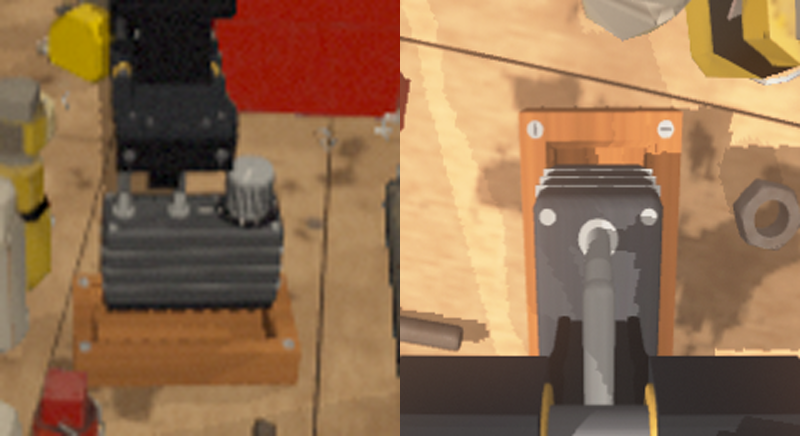

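```bash
python3 - <<'E'
from pose import *
w=load('w8.png')
s=ctrl.state();t=np.array(s['tool_pos']);R=np.array(s['orientation']);print(t)
# model: lock at tool with offset, predicted top-far corners, in zoom coords
yaw=.19;Rz=np.array([[np.cos(yaw),-np.sin(yaw),0],[np.sin(yaw),np.cos(yaw),0],[0,0,1]])
o=t-Rz@[.0225,0,.0819]
for p in([.065,.025,.078],[.065,-.025,.078],[.05,0,.078],[.051,0,.124]):print(p,((proj(w,o+Rz@p)-[200,60])*[400/240,436/240]).round())
h=np.array([.5305,.1466,0]);print('holder')
for p in corners(.17,.09,.034)[:2]:print(((proj(w,h+Rz@p)-[200,60])*[400/240,436/240]).round())
E
python3 -m inch '[[0,5,0,0],[0,5,0,0],[0,4,0,0],[0,4,0,0],[0,4,0,0]]'
python3 -m inch '[[0,4,0,0],[0,3,0,0],[0,3,0,0],[0,3,0,0],[0,0,0,0]]'
```

```text
[0.55381059 0.15169378 0.14273246]
[0.065, 0.025, 0.078] [[131. 193.]]
[0.065, -0.025, 0.078] [[268. 194.]]
[0.05, 0, 0.078] [[199. 236.]]
[0.051, 0, 0.124] [[200. 282.]]
holder
[[118. 112.]]
[[282. 113.]]
time: 10.4
tool_pos: [0.553, 0.1513, 0.1195]
orientation: [[-0.982, 0.0, 0.191], [-0.191, -0.0, -0.982], [-0.0, -1.0, 0.0]]
ft_force: [0.7, 0.8, -7.0]
width: 0.0093
time: 10.9
tool_pos: [0.5539, 0.1512, 0.1077]
orientation: [[-0.982, 0.002, 0.19], [-0.19, -0.0, -0.982], [-0.001, -1.0, 0.001]]
ft_force: [0.2, -1.9, 0.3]
width: 0.0093
```

```bash
python3 -m inch '[[0,0,0,0],[0,0,0,0],[0,0,0,0],[0,1,0,0],[0,0,0,0]]'; python3 - <<'E'
from h import *
c=cap('side','s9.png');w=cap('wrist','w9.png');t=cap('top','t9.png')
s=ctrl.state();print(s['ft_force'],s['ft_torque'],s['tool_pos'])
a=cv2.imread('pics/s9.png')[170:270,295:395];b=cv2.imread('pics/w9.png')[60:300,200:440]
cv2.imwrite('pics/s9z.png',np.hstack([cv2.resize(a,(400,400),interpolation=2),cv2.resize(b,(400,400),interpolation=2)]))
E
```

```text
time: 11.4
tool_pos: [0.5536, 0.1514, 0.1062]
orientation: [[-0.982, 0.001, 0.191], [-0.191, 0.0, -0.982], [-0.001, -1.0, 0.0]]
ft_force: [1.8, -1.7, 1.1]
width: 0.0093
[ 1.85841883 -1.48193126  2.21997235] [-0.34163498 -0.27849825  0.00795464] [0.55357478 0.15144811 0.10614008]
```

View pics/s9z.png

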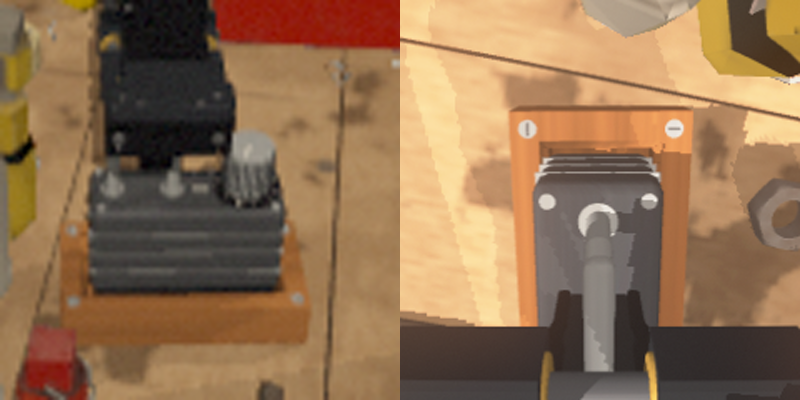

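```bash
python3 - <<'E'
from h import *
b=cv2.imread('pics/w9.png')[115:260,260:420]
cv2.imwrite('pics/w9z.png',cv2.resize(b,None,fx=4.9,fy=4.1,interpolation=cv2.INTER_CUBIC))
E
```

```text
(no output)
```

View pics/w9z.png

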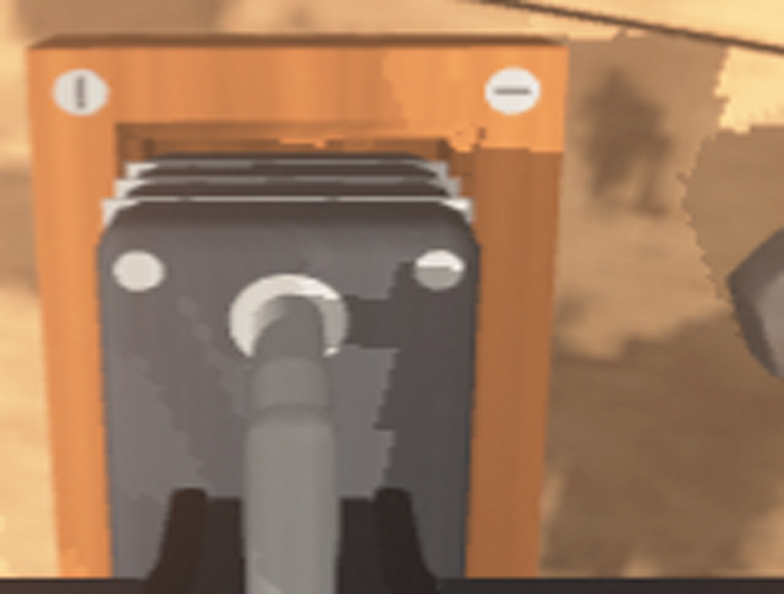

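```bash
python3 - <<'E'
from pose import *
w=load('w9.png');V=lambda a:np.array(a,float)/[4.9,4.1]+[260,115]-.4
hd=corners(.17,.09,.034);yaw=.19
mid=V([(31,100),(566,100),(63,570),(540,570)])
# holder: lines on left/right edge -> use far corners and points on edges
def f(p):
    Rz=np.array([[np.cos(p[2]),-np.sin(p[2]),0],[np.sin(p[2]),np.cos(p[2]),0],[0,0,1]])
    P=np.array([p[0],p[1],0])+np.array([[.085,.045,.034],[.085,-.045,.034],[p[3],.045,.034],[p[3],-.045,.034],[.0705,.0305,.034],[.0705,-.0305,.034]])@Rz.T
    return (proj(w,P)-np.vstack([V([(28,47),(568,45),(63,570),(540,570)]),V([(116,123),(484,128)])])).ravel()
r=least_squares(f,[.53,.147,.19,0]);print('holder',r.x.round(4),r.fun.round(1))
hx=r.x
s=ctrl.state();zt=s['tool_pos'][2]-.0819
def g(p):
    Rz=np.array([[np.cos(p[2]),-np.sin(p[2]),0],[np.sin(p[2]),np.cos(p[2]),0],[0,0,1]])
    P=np.array([p[0],p[1],zt])+np.array([[.05,0,.078],[p[3],.025,.078],[p[3],-.025,.078],[p[4],.025,.078],[p[4],-.025,.078]])@Rz.T
    return np.r_[(proj(w,P)-V([(289,322),(99,270),(480,270),(112,570),(467,570)])).ravel(),]
q=least_squares(g,[.53,.147,.19,.05,0]);print('lock',q.x.round(4),q.fun.round(1), zt)
d=q.x[:2]-hx[:2];c,sn=np.cos(.19),np.sin(.19);print('lock rel holder, holder frame mm',(1000*np.array([c*d[0]+sn*d[1],-sn*d[0]+c*d[1]])).round(2))
E
```

```text
holder [ 0.531   0.146   0.1957 -0.0298] [-0.1  0.7  0.6  0.8 -0.4  0.2 -0.1 -0.1  0.4 -0.1 -0.6 -1.5]
lock [0.53   0.1477 0.1924 0.0583 0.007 ] [ 0.1 -0.  -0.9  0.   0.9  0.  -0.6  0.   0.6  0. ] 0.024240076090563695
lock rel holder, holder frame mm [-0.66  1.91]
```

```bash
python3 -m inch '[[0,-4,0,0],[-0.7,0,2,0],[0,4,0,0],[0,1,0,0],[0,0,0,0]]'; python3 -m inch '[[0,1,0,0],[0,2,0,0],[0,2,0,0],[0,0,0,0],[0,0,0,0]]'
```

```text
time: 12.05
tool_pos: [0.553, 0.1494, 0.1037]
orientation: [[-0.982, -0.003, 0.191], [-0.191, -0.0, -0.982], [0.003, -1.0, -0.0]]
ft_force: [0.2, -0.8, -7.9]
width: 0.0093
time: 12.55
tool_pos: [0.554, 0.1496, 0.0998]
orientation: [[-0.982, -0.0, 0.191], [-0.191, -0.0, -0.982], [0.0, -1.0, 0.0]]
ft_force: [0.6, 0.8, -7.6]
width: 0.0096
```

```bash
python3 -m inch '[[0,3,0,0],[0,3,0,0],[0,2,0,0],[0,1,0,0],[0,0,0,0]]'; python3 -m inch '[[0,1,0,0],[0,0,0,0],[0,1,0,0],[0,0,0,0],[0,0,0,0]]'
```

```text
time: 13.05
tool_pos: [0.5539, 0.1495, 0.0906]
orientation: [[-0.982, -0.0, 0.191], [-0.191, -0.0, -0.982], [0.0, -1.0, 0.0]]
ft_force: [-0.4, -0.5, -6.8]
width: 0.0093
time: 13.55
tool_pos: [0.5543, 0.1497, 0.089]
orientation: [[-0.982, 0.001, 0.191], [-0.191, 0.0, -0.982], [-0.001, -1.0, -0.0]]
ft_force: [1.0, 0.4, -6.4]
width: 0.0095
```

```bash
python3 -m inch '[[0,1,0,0],[0,0,0,0],[0,1,0,0],[0,0,0,0],[0,0,0,0]]'; python3 -m inch '[[0,0,0,0],[0,0,0,0],[0,0,0,0],[0,0,0,0],[0,0,0,0]]'
```

```text
time: 14.05
tool_pos: [0.5547, 0.1501, 0.0876]
orientation: [[-0.982, 0.002, 0.191], [-0.191, 0.001, -0.982], [-0.002, -1.0, -0.0]]
ft_force: [0.3, 0.9, 1.2]
width: 0.0097
time: 14.55
tool_pos: [0.5546, 0.1498, 0.0871]
orientation: [[-0.982, 0.001, 0.191], [-0.191, 0.001, -0.982], [-0.001, -1.0, -0.0]]
ft_force: [1.7, 1.5, 1.5]
width: 0.0096
```

```bash
python3 - <<'E'
from h import *
s=load('s9.png')
t=np.array([.5536,.1514,.1061])
for yy in(0,.03,.06,.095):
  for z in (.02,.04,.056,.08,.1):
    print(yy,z,((proj(s,t+[0,yy,z])-[295,170])*4).round())
a=cv2.imread('pics/s9.png')[130:260,280:410];cv2.imwrite('pics/s9y.png',cv2.resize(a,None,fx=4.6,fy=4.6,interpolation=cv2.INTER_CUBIC))
E
```

```text
0 0.02 [[150. 161.]]
0 0.04 [[152. 137.]]
0 0.056 [[152. 117.]]
0 0.08 [[154.  87.]]
0 0.1 [[155.  62.]]
0.03 0.02 [[144. 189.]]
0.03 0.04 [[145. 165.]]
0.03 0.056 [[146. 146.]]
0.03 0.08 [[148. 115.]]
0.03 0.1 [[149.  89.]]
0.06 0.02 [[138. 219.]]
0.06 0.04 [[139. 195.]]
0.06 0.056 [[139. 175.]]
0.06 0.08 [[141. 145.]]
0.06 0.1 [[142. 118.]]
0.095 0.02 [[129. 257.]]
0.095 0.04 [[130. 232.]]
0.095 0.056 [[131. 212.]]
0.095 0.08 [[132. 181.]]
0.095 0.1 [[133. 154.]]
```

View pics/s9y.png

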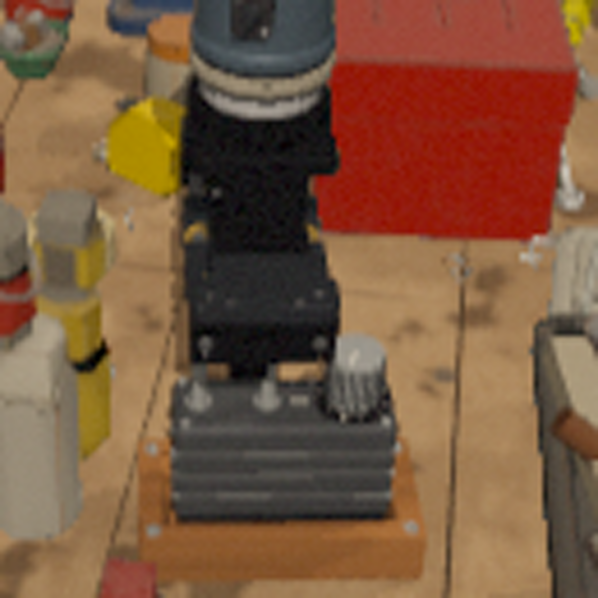

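View pics/w9.png

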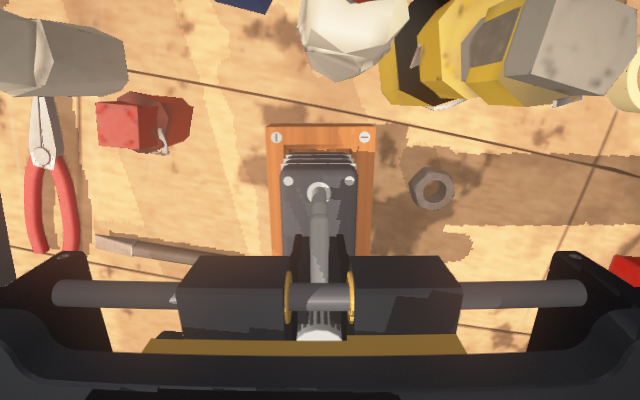

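```bash
python3 -m inch '[[0,0,0,0],[0,0,0,0],[0,0,0,0],[0,0,0,0],[0,0,0,0]]' 48 20; python3 -m inch '[[0,-10,0,0],[0,-20,0,0],[0,-20,0,0],[0,-10,0,0],[22,0,0,0]]'; python3 -m inch '[[22,0,0,0],[20,0,0,0],[0,0,0,0],[0,0,0,0],[0,0,0,0]]' ; python3 - <<'E'
from h import *
c=cap('side','s10.png');w=cap('wrist','w10.png');t=cap('top','t10.png')
s=ctrl.state();print(s['ft_force'],s['tool_pos'],s['joint_pos'])
E
```

```text
time: 15.05
tool_pos: [0.5538, 0.1493, 0.0867]
orientation: [[-0.982, -0.001, 0.19], [-0.19, -0.0, -0.982], [0.001, -1.0, 0.0]]
ft_force: [-0.2, -0.1, -0.1]
width: 0.0415
time: 15.55
tool_pos: [0.5356, 0.1463, 0.1491]
orientation: [[-0.982, 0.006, 0.19], [-0.19, 0.002, -0.982], [-0.006, -1.0, -0.001]]
ft_force: [-0.3, 0.1, 0.9]
width: 0.0478
time: 16.05
tool_pos: [0.4924, 0.1376, 0.1471]
orientation: [[-0.982, 0.001, 0.19], [-0.19, 0.001, -0.982], [-0.001, -1.0, -0.0]]
ft_force: [0.5, -0.1, -0.7]
width: 0.0479
[ 0.40409225  0.70470197 -0.82074666] [0.49194583 0.13756756 0.14678035] [   5.29271448   17.52247854  -30.8364671   111.83104994   11.04584443
   53.49469478 -110.00313738]
```

View pics/w10.png

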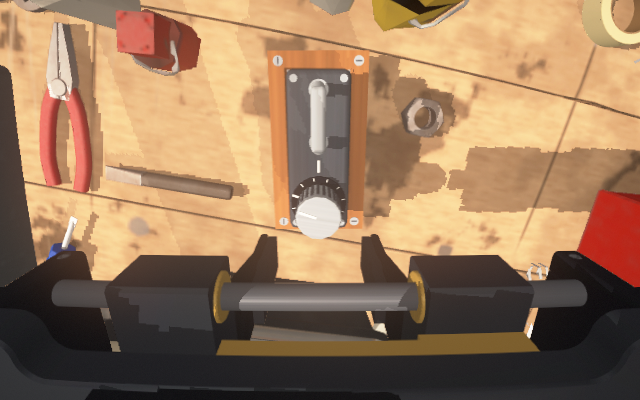

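View pics/s10.png

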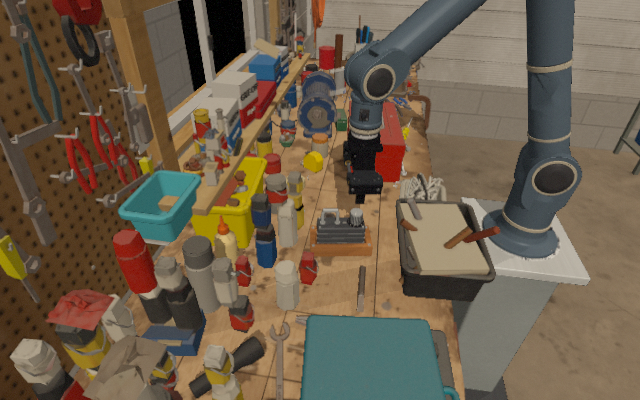

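```bash
python3 - <<'E'
from h import *
a=cv2.imread('pics/s10.png')[170:250,310:390]; b=cv2.imread('pics/w10.png')[150:270,240:400]
cv2.imwrite('pics/s10z.png',np.hstack([cv2.resize(a,(390,390),interpolation=2),cv2.copyMakeBorder(cv2.resize(b,(400,300),interpolation=2),0,90,0,0,0)]))
cv2.imwrite('pics/w10z.png',cv2.resize(b,(800,600),interpolation=2))
E
```

```text
(no output)
```

View pics/s10z.png

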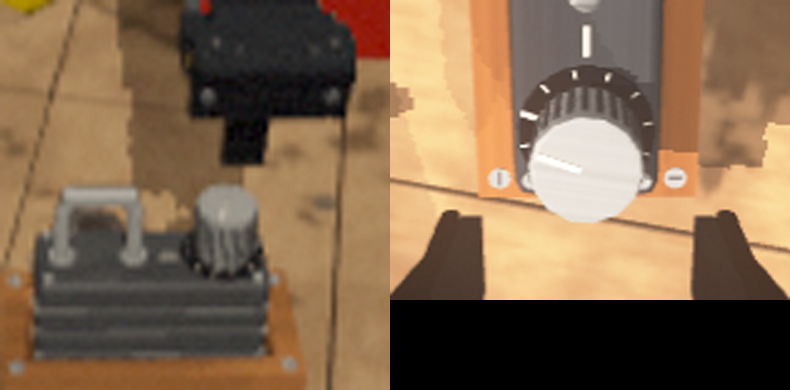

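View pics/w10z.png

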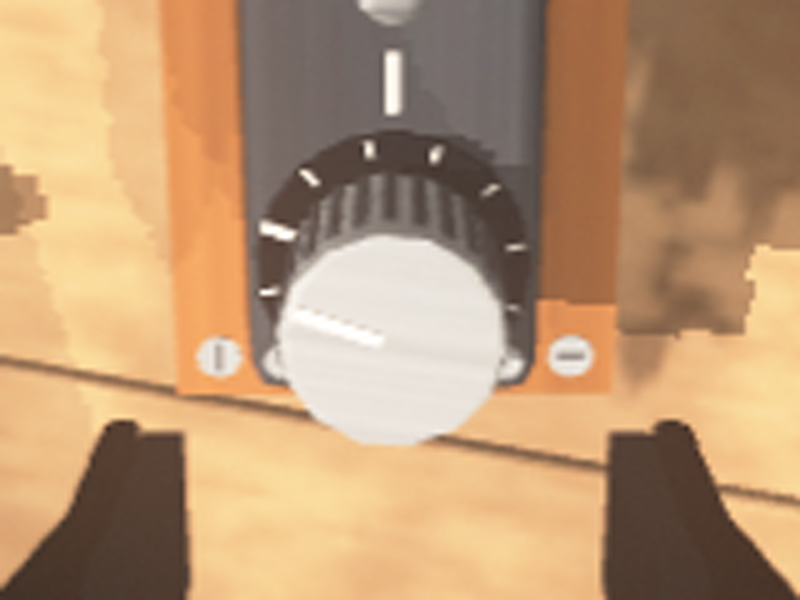

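```bash
python3 - <<'E'
from h import *
w=load('w10.png');s=load('s10.png')
p,e=tri([(w,(317.8,217.8)),(s,(356.0,211.0))]);print('dial top',p,e, onz(w,(317.8,217.8),.122),onz(s,(356,211),.122))
# expected from seated
c,sn=np.cos(.19),np.sin(.19);print('exp',.5305-.04*c,.1466-.04*sn)
st=ctrl.state();R=np.array(st['orientation']);t=np.array(st['tool_pos']);print(t)
# near finger tip bottom corners in side view: solve for tool (x,y) offset given z=-w/2
for y in(.014,-.015,-.021,-.027):
  print(y,[((proj(s,t+R@[x,y,-.024])-[310,170])*4.875).round()[0].tolist() for x in(-.0095,.0095)],[((proj(w,t+R@[x,y,.024])-[240,150])*5).round()[0].tolist() for x in(-.0095,.0095)])
E
```

```text
dial top [0.49260462 0.13915624 0.12216357] [np.float64(0.607721851472868), np.float64(0.1652673927382126)] [0.49298886 0.13929262 0.122     ] [0.49222816 0.13861702 0.122     ]
exp 0.49121983059530916 0.13904564420093998
[0.49194583 0.13756756 0.14678035]
0.014 [[214.0, 212.0], [249.0, 211.0]] [[575.0, 312.0], [570.0, 439.0]]
-0.015 [[218.0, 169.0], [254.0, 168.0]] [[602.0, 398.0], [595.0, 540.0]]
-0.021 [[218.0, 160.0], [255.0, 159.0]] [[608.0, 419.0], [601.0, 564.0]]
-0.027 [[219.0, 150.0], [256.0, 150.0]] [[615.0, 441.0], [607.0, 590.0]]
```

```bash
python3 -m inch '[[-1.4,0,-2.2,-0.15],[0,0,0,-0.15],[0,0,0,-0.15],[0,0,0,-0.15],[0,0,0,-0.15]]'; python3 -m inch '[[0,0,0,-0.15],[0,0,0,-0.15],[0,10,0,0],[0,5,0,0],[0,0,0,0]]' ; python3 - <<'E'
from h import *
c=cap('side','s11.png');w=cap('wrist','w11.png');t=cap('top','t11.png')
s=ctrl.state();print(s['tool_pos'],s['joint_pos'])
E
```

```text
time: 16.7
tool_pos: [0.4926, 0.14, 0.1467]
orientation: [[-0.583, -0.0, 0.812], [-0.812, 0.0, -0.583], [-0.0, -1.0, -0.0]]
ft_force: [-0.7, 0.1, 0.1]
width: 0.0479
time: 17.2
tool_pos: [0.4915, 0.1394, 0.1305]
orientation: [[-0.325, -0.002, 0.946], [-0.946, -0.001, -0.325], [0.001, -1.0, -0.002]]
ft_force: [-0.9, -0.2, 0.1]
width: 0.0483
[0.49222606 0.13991983 0.13178821] [ 13.94610846  21.23799335 -42.54980281 112.1189263   17.80426725
  53.26457308 -56.37218977]
```

View pics/w11.png

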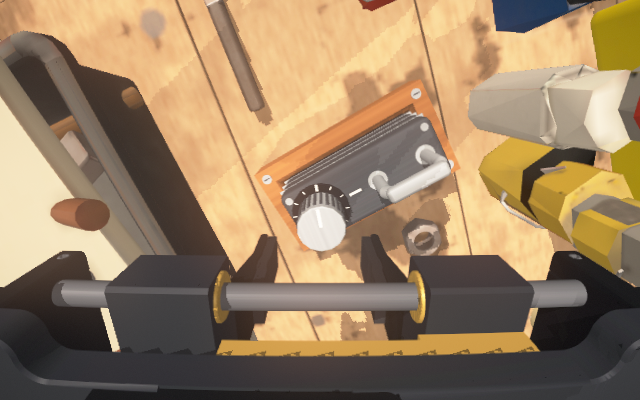

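```bash
python3 -m inch '[[0,12,0,0],[0,12,0,0],[0,12,0,0],[0,10,0,0],[0,0,0,0]]' ; python3 - <<'E'
from h import *
c=cap('side','s12.png');w=cap('wrist','w12.png')
s=ctrl.state();print(s['tool_pos'],s['ft_force'])
a=cv2.imread('pics/s12.png')[170:250,310:390]; b=cv2.imread('pics/w12.png')[150:310,220:420]
cv2.imwrite('pics/s12z.png',np.hstack([cv2.resize(a,(390,390),interpolation=2),cv2.copyMakeBorder(cv2.resize(b,(400,320),interpolation=2),0,70,0,0,0)]))
E
```

```text
time: 17.85
tool_pos: [0.4908, 0.1393, 0.0839]
orientation: [[-0.323, -0.004, 0.946], [-0.946, -0.001, -0.323], [0.002, -1.0, -0.003]]
ft_force: [0.1, 0.5, -0.2]
width: 0.048
[0.49204868 0.13993711 0.08547707] [0.05051003 0.60693189 0.23208871]
```

View pics/s12z.png

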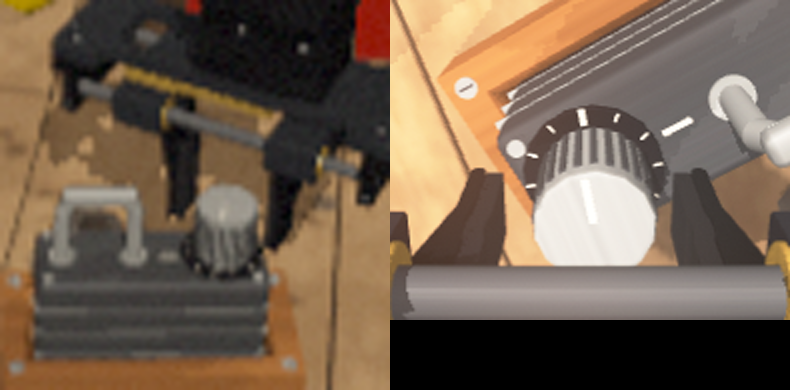

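```bash
python3 -m inch '[[0,5,0,0],[0,4,0,0],[0,0,0,0],[0,0,0,0],[0,0,0,0]]' 0 15 ; python3 -m inch '[[0,0,0,0],[0,0,0,0],[0,0,0,0],[0,0,0,0],[0,0,0,0]]'; python3 - <<'E'
from h import *
w=cap('wrist','w13.png')
s=ctrl.state();print(s['tool_pos'],s['ft_force'],s['ft_torque'],s['width'])
b=cv2.imread('pics/w13.png')[150:310,220:420]
cv2.imwrite('pics/w13z.png',cv2.resize(b,None,fx=3,fy=3,interpolation=2))
E
```

```text
time: 18.45
tool_pos: [0.492, 0.1395, 0.0765]
orientation: [[-0.323, -0.0, 0.946], [-0.946, -0.0, -0.323], [0.0, -1.0, -0.0]]
ft_force: [0.9, 0.2, -4.5]
width: 0.0335
time: 18.95
tool_pos: [0.4921, 0.1398, 0.0768]
orientation: [[-0.323, -0.0, 0.946], [-0.946, -0.0, -0.323], [0.0, -1.0, -0.0]]
ft_force: [1.1, 1.0, -5.9]
width: 0.0335
[0.49209072 0.1397665  0.07679461] [ 1.47071779 -0.53148074 -5.79125767] [ 0.10173565 -0.26362642 -0.02082912] 0.03369901154978554
```

View pics/w13z.png

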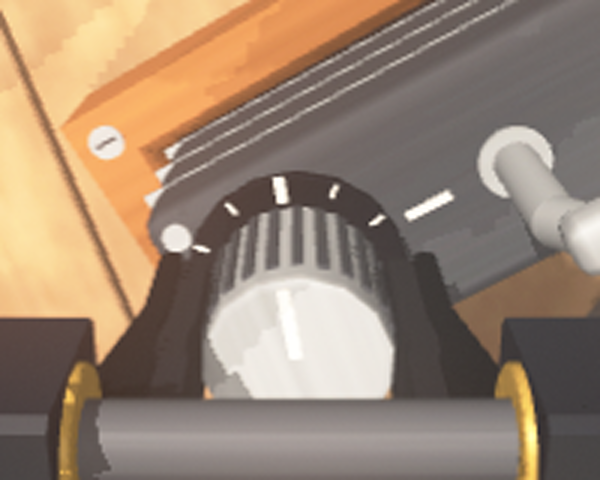

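```bash
python3 -m inch '[[0,1,0,0],[0,1,0,0],[0,0,0,0],[0,0,0,0],[0,0,0,0]]'
```

```text
time: 19.5
tool_pos: [0.4919, 0.1395, 0.0762]
orientation: [[-0.323, -0.0, 0.946], [-0.946, -0.002, -0.323], [0.002, -1.0, 0.0]]
ft_force: [-4.3, -3.4, 9.1]
width: 0.0337
```

```bash
python3 -m inch '[[0,-0.7,0,0],[0,0,0,0.08],[0,0,0,0.1],[0,0,0,0.1],[0,0,0,0.1]]';python3 -m inch '[[0,0,0,0.1],[0,0,0,0.1],[0,0,0,0.1],[0,0,0,0.1],[0,0,0,0.1]]'; python3 - <<'E'
from h import *
w=cap('wrist','w14.png')
s=ctrl.state();print(s['tool_pos'],s['ft_force'],s['ft_torque'],s['width'],s['joint_pos'])
b=cv2.imread('pics/w14.png')[150:310,220:420]
cv2.imwrite('pics/w14z.png',cv2.resize(b,None,fx=3,fy=3,interpolation=2))
E
```

```text
time: 20.0
tool_pos: [0.4921, 0.1395, 0.0763]
orientation: [[-0.654, 0.0, 0.756], [-0.756, -0.001, -0.654], [0.001, -1.0, 0.001]]
ft_force: [-2.0, -1.6, 5.0]
width: 0.0334
time: 20.5
tool_pos: [0.4924, 0.1393, 0.0764]
orientation: [[-0.937, 0.001, 0.35], [-0.35, -0.001, -0.937], [-0.0, -1.0, 0.001]]
ft_force: [-0.8, -3.0, 3.4]
width: 0.0333
[0.49239184 0.13930956 0.07639259] [-0.94066139 -2.79747705  4.13161115] [-0.56985034  0.4024243  -0.05930316] 0.03359456442155116 [   1.9941465    22.83538368  -27.89787886  115.5156664    14.98924951
   45.06028692 -104.37176845]
```

View pics/w14z.png

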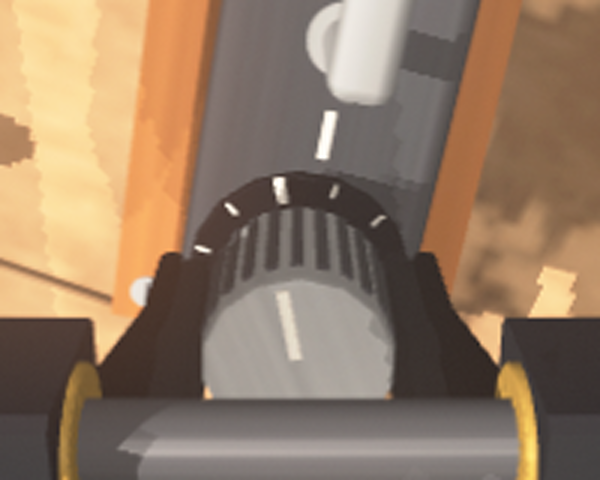

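```bash
python3 -m inch '[[0,0,0,0.1],[0,0,0,0.1],[0,0,0,0.06],[0,0,0,0.05],[0,0,0,0]]'; python3 - <<'E'
from h import *
w=cap('wrist','w15.png');cap('side','s15.png')
s=ctrl.state();print(s['tool_pos'],s['ft_force'],s['ft_torque'],s['width'],s['joint_pos'])
b=cv2.imread('pics/w15.png')[150:310,220:420];a=cv2.imread('pics/s15.png')[170:250,310:390]
cv2.imwrite('pics/w15z.png',np.hstack([cv2.resize(b,(475,380),interpolation=2),cv2.resize(a,(320,380),interpolation=2)]))
E
```

```text
time: 21.05
tool_pos: [0.4924, 0.1391, 0.0763]
orientation: [[-0.999, 0.001, 0.053], [-0.053, -0.002, -0.999], [-0.0, -1.0, 0.002]]
ft_force: [-2.0, -3.8, 5.5]
width: 0.0341
[0.49243921 0.13911745 0.0763666 ] [-1.96895091 -3.16342495  4.81962092] [-0.63312165  0.47525961 -0.00126876] 0.03380818575463915 [  -1.18445882   22.19336131  -23.867931    115.68621387   12.71177309
   44.57257296 -119.52812737]
```

View pics/w15z.png

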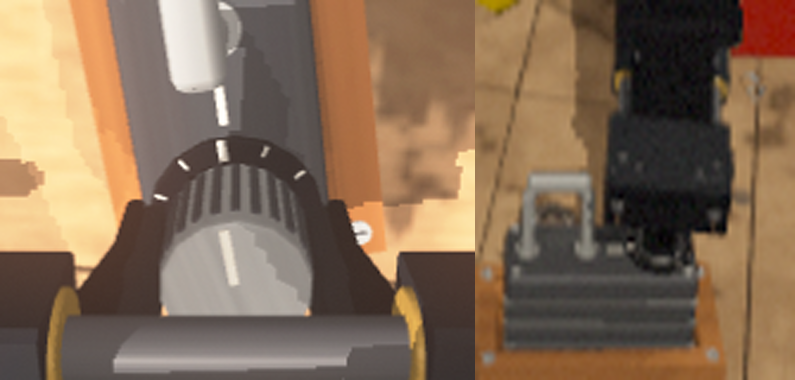

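```bash
python3 - <<'E'
from h import *
a=cv2.imread('pics/s10.png')[180:250,310:380];b=cv2.imread('pics/s15.png')[180:250,310:380]
cv2.imwrite('pics/cmp.png',np.hstack([cv2.resize(x,(390,390),interpolation=2) for x in(a,b)]))
E
```

```text
(no output)
```

View pics/cmp.png

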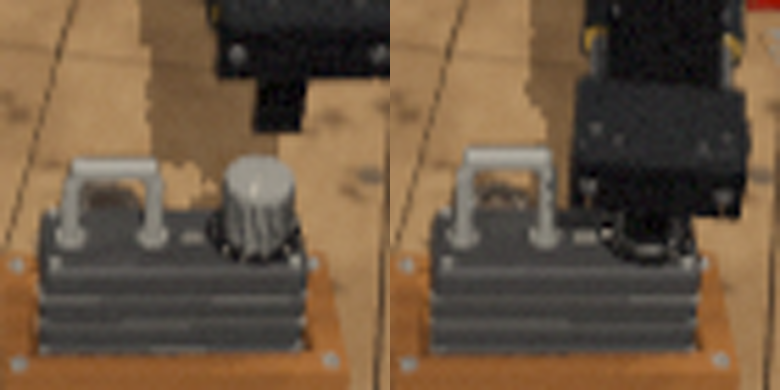

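```bash
python3 -m inch '[[0,0,0,0.03],[0,0,0,0],[0,0,0,0],[0,0,0,0],[0,0,0,0]]'; python3 -m inch '[[0,0,0,0],[0,0,0,0],[0,0,0,0],[0,0,0,0],[0,0,0,0]]' 48; python3 -m inch '[[0,-15,0,0],[0,-20,0,0],[0,-20,0,0],[0,-20,0,0],[0,0,0,-0.08]]'; python3 -m inch '[[0,0,0,-0.087],[-20,0,0,0],[-22,0,1,0],[-20,0,0,0],[0,0,0,0]]'; python3 - <<'E'
from h import *
w=cap('wrist','w16.png');cap('side','s16.png')
s=ctrl.state();print(s['tool_pos'],s['ft_force'],s['width'],s['orientation'])
E
```

```text
time: 21.65
tool_pos: [0.4924, 0.1391, 0.0764]
orientation: [[-1.0, 0.0, 0.023], [-0.023, -0.001, -1.0], [-0.0, -1.0, 0.001]]
ft_force: [-2.3, -3.5, 5.4]
width: 0.0332
time: 22.15
tool_pos: [0.4922, 0.14, 0.0755]
orientation: [[-1.0, 0.0, 0.022], [-0.022, 0.0, -1.0], [-0.0, -1.0, -0.0]]
ft_force: [0.0, -0.6, 1.1]
width: 0.0474
time: 22.65
tool_pos: [0.4941, 0.1407, 0.1533]
orientation: [[-0.995, 0.006, 0.104], [-0.104, 0.001, -0.995], [-0.006, -1.0, -0.001]]
ft_force: [0.0, -0.3, -0.1]
width: 0.0481
time: 23.15
tool_pos: [0.5554, 0.1508, 0.1504]
orientation: [[-0.982, 0.001, 0.187], [-0.187, 0.001, -0.982], [-0.001, -1.0, -0.001]]
ft_force: [-0.5, -0.4, 0.2]
width: 0.0478
[0.5525941  0.15050473 0.15007453] [-0.35276303 -0.34524435  0.09395682] 0.04815867840241547 [[-9.82171251e-01 -1.40131888e-03  1.87983164e-01]
 [-1.87983124e-01 -1.61461416e-04 -9.82172245e-01]
 [ 1.40668854e-03 -9.99999005e-01 -1.04841540e-04]]
```

View pics/w16.png

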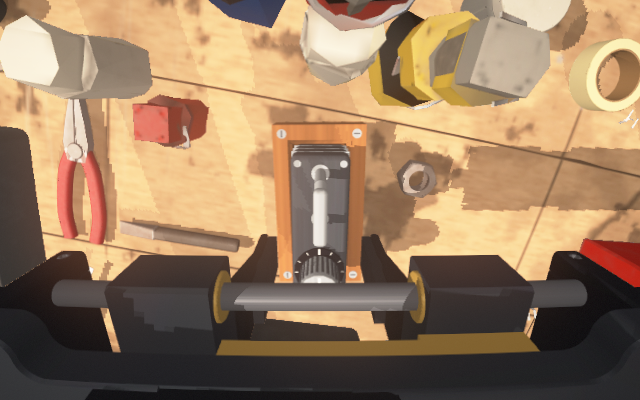

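View pics/s16.png

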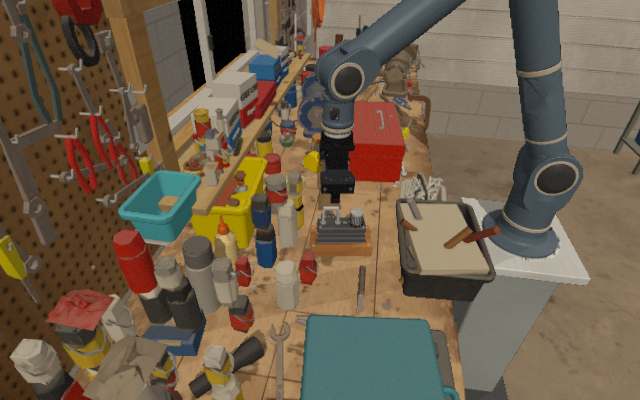

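```bash
python3 -m inch '[[0,15,0,0],[0,15,0,0],[0,12,0,0],[0,12,0,0],[0,0,0,0]]'; python3 -m inch '[[0,0,0,0],[0,0,0,0],[0,0,0,0],[0,0,0,0],[0,0,0,0]]' 0 15;python3 -m inch '[[0,0,0,0],[0,0,0,0],[0,0,0,0],[0,0,0,0],[0,0,0,0]]' 0 50; python3 - <<'E'
from h import *
w=cap('wrist','w17.png');cap('side','s17.png')
s=ctrl.state();print(s['tool_pos'],s['ft_force'],s['width'])
b=cv2.imread('pics/w17.png')[110:310,220:420];a=cv2.imread('pics/s17.png')[180:260,310:380]
cv2.imwrite('pics/w17z.png',np.hstack([cv2.resize(b,(400,400),interpolation=2),cv2.resize(a,(350,400),interpolation=2)]))
E
```

```text
time: 23.75
tool_pos: [0.5515, 0.1498, 0.0941]
orientation: [[-0.982, -0.004, 0.188], [-0.188, -0.001, -0.982], [0.004, -1.0, 0.001]]
ft_force: [-0.1, 0.2, -0.3]
width: 0.048
time: 24.25
tool_pos: [0.5535, 0.1505, 0.0969]
orientation: [[-0.982, 0.001, 0.188], [-0.188, 0.0, -0.982], [-0.001, -1.0, 0.0]]
ft_force: [0.2, 0.1, 0.7]
width: 0.0156
time: 24.75
tool_pos: [0.5535, 0.1502, 0.0966]
orientation: [[-0.982, 0.0, 0.187], [-0.187, -0.0, -0.982], [-0.0, -1.0, 0.0]]
ft_force: [1.0, -0.8, 0.3]
width: 0.0092
[0.55342272 0.15031829 0.09657206] [ 1.04590628 -1.6468076  -0.18038664] 0.009358777338487098
```

View pics/w17z.png

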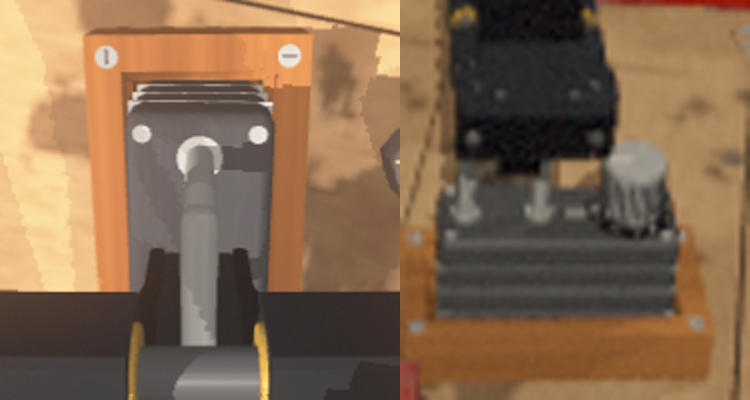

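Bar gripped. Pull slowly to the stop, then lift.

```bash
python3 -m inch '[[0,-2,0,0],[0,-3,0,0],[0,-3,0,0],[0,-2,0,0],[0,-2,0,0]]'; python3 -m inch '[[0,-4,0,0],[0,-6,0,0],[0,-8,0,0],[0,-8,0,0],[0,-8,0,0]]';python3 -m inch '[[0,-10,0,0],[0,-15,0,0],[0,-20,0,0],[0,-20,0,0],[0,-15,0,0]]'; python3 -m inch '[[0,-15,0,0],[0,-15,0,0],[0,-10,0,0],[0,-5,0,0],[0,0,0,0]]';python3 - <<'E'
from h import *
w=cap('wrist','w18.png');cap('side','s18.png')
s=ctrl.state();print(s['tool_pos'],s['ft_force'],s['width'])
b=cv2.imread('pics/w18.png')[110:310,220:420];a=cv2.imread('pics/s18.png')[130:260,290:400]
cv2.imwrite('pics/w18z.png',np.hstack([cv2.resize(b,(400,470),interpolation=2),cv2.resize(a,(398,470),interpolation=2)]))
E
```

```text
time: 25.35
tool_pos: [0.5518, 0.1504, 0.1076]
orientation: [[-0.982, -0.003, 0.188], [-0.188, -0.0, -0.982], [0.003, -1.0, -0.0]]
ft_force: [-0.6, -0.3, -7.2]
width: 0.009
time: 25.85
tool_pos: [0.5533, 0.1505, 0.1434]
orientation: [[-0.982, 0.0, 0.188], [-0.188, 0.0, -0.982], [-0.0, -1.0, 0.0]]
ft_force: [-0.4, 0.2, -7.3]
width: 0.0092
time: 26.35
tool_pos: [0.5537, 0.1508, 0.225]
orientation: [[-0.982, 0.002, 0.188], [-0.188, 0.001, -0.982], [-0.002, -1.0, -0.0]]
ft_force: [0.8, -0.6, -7.0]
width: 0.0091
time: 26.85
tool_pos: [0.5535, 0.1506, 0.2684]
orientation: [[-0.982, 0.001, 0.188], [-0.188, 0.0, -0.982], [-0.001, -1.0, 0.0]]
ft_force: [1.1, 0.1, -7.3]
width: 0.0094
[0.55280461 0.15024278 0.26695273] [ 0.04023994 -0.43412009 -7.19214688] 0.009473983701913756
```

View pics/w18z.png

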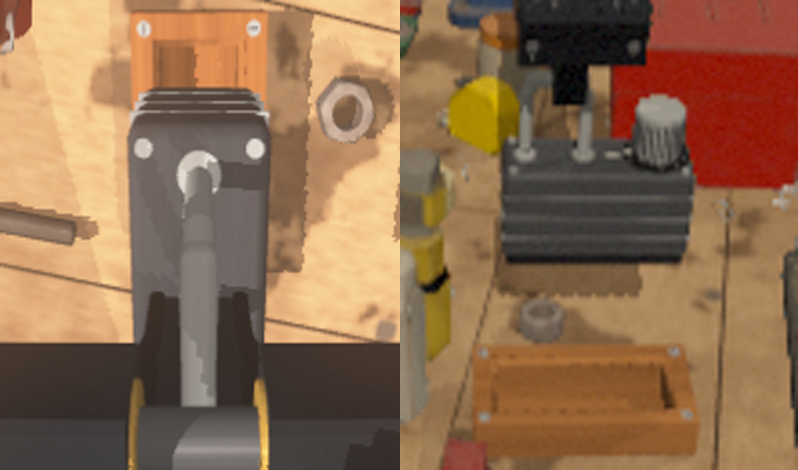

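```bash
python3 - <<'E'
from h import *
b=cv2.imread('pics/w18.png')[140:270,260:380];a=cv2.imread('pics/s18.png')[130:210,310:390]
cv2.imwrite('pics/w18y.png',cv2.resize(a,(600,600),interpolation=cv2.INTER_CUBIC))
s=load('s18.png');t=np.array([.5528,.1502,.267]);yaw=.19
Rz=np.array([[np.cos(yaw),-np.sin(yaw),0],[np.sin(yaw),np.cos(yaw),0],[0,0,1]])
for ext in(.002,.008,.018):
  o=t-Rz@[.023,0,.0819+ext]
  print(ext,o[2],((proj(s,np.array([o+Rz@p for p in([-.04,0,.116],[-.065,.025,.078],[.065,.025,.078],[.065,.025,.008],[-.065,.025,.008],[.05,0,.078])]))-[310,130])*7.5).round().tolist())
E
```

```text
0.002 0.1831 [[391.0, 174.0], [468.0, 317.0], [60.0, 317.0], [57.0, 494.0], [447.0, 493.0], [105.0, 275.0]]
0.008 0.1771 [[389.0, 190.0], [466.0, 333.0], [60.0, 333.0], [57.0, 509.0], [445.0, 508.0], [104.0, 291.0]]
0.018 0.16710000000000003 [[386.0, 217.0], [463.0, 359.0], [60.0, 359.0], [57.0, 533.0], [442.0, 531.0], [104.0, 317.0]]
```

View pics/w18y.png

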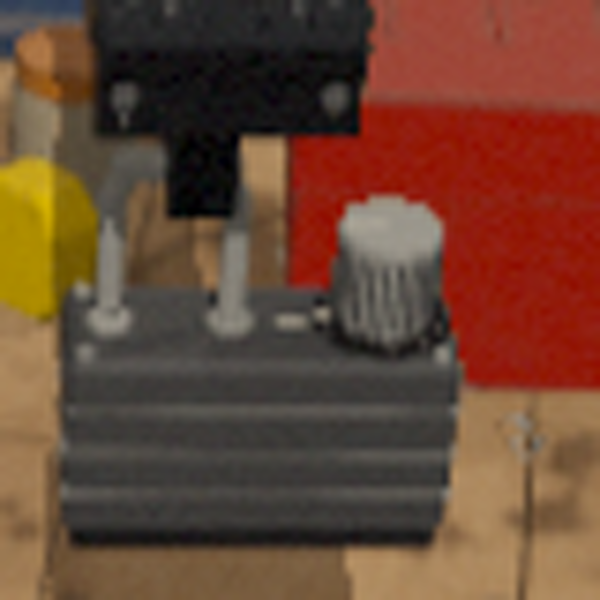

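```bash
python3 -m inch '[[0,0,0,0],[0,0,0,0],[0,0,0,0],[0,0,0,0],[0,0,0,0]]'; python3 -m inch '[[0,0,0,0],[0,0,0,0],[0,0,0,0],[0,0,0,0],[0,0,0,0]]'; python3 - <<'E'
from h import *
cap('top','t19.png');cap('side','s19.png')
a=cv2.imread('pics/t0.png') if 0 else cv2.imread('pics/top0.png')[100:300,190:450];b=cv2.imread('pics/t19.png')[100:300,190:450]
cv2.imwrite('pics/fin.png',np.hstack([cv2.resize(x,(400,308)) for x in(a,b)]))
d=cv2.imread('pics/s18.png').astype(int)-cv2.imread('pics/s19.png');print(abs(d[130:210,310:390]).mean())
E
```

```text
time: 27.45
tool_pos: [0.5533, 0.1504, 0.2675]
orientation: [[-0.982, -0.0, 0.188], [-0.188, -0.0, -0.982], [0.0, -1.0, 0.0]]
ft_force: [-0.8, 0.4, -7.2]
width: 0.0091
time: 27.95
tool_pos: [0.5533, 0.1504, 0.2675]
orientation: [[-0.982, 0.0, 0.188], [-0.188, -0.0, -0.982], [-0.0, -1.0, 0.0]]
ft_force: [0.0, 0.3, -6.9]
width: 0.0093
2.6159375
```

View pics/fin.png

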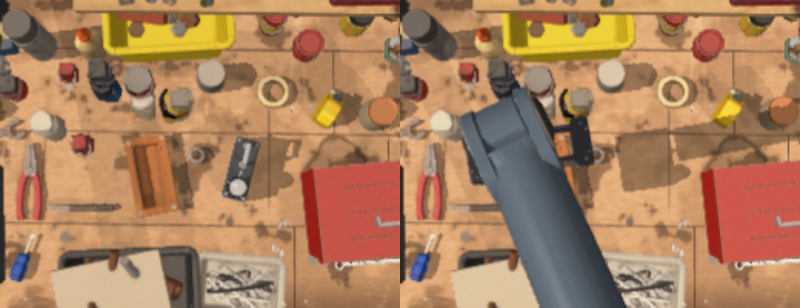

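The lock hangs steady and upright, and every bystander I can see is where it started.

```bash
python3 - <<'E'
from h import *
print(ctrl.hand_in())
E
```

```text
the job is handed in; nothing more can be done
None
```

I seated the lock in the holder and let go of it. I then turned the dial about 1.2 rad clockwise until the shackle popped up by itself, pulled the shackle open and lifted the lock by it. I handed in at about 28 s, with the arm still gripping.

**Last checks:**
- **Shackle:** the side view matched the projection for about 18 mm of travel, so it is fully open.
- **Height:** the lock's underside was about 0.167 m up. It looked upright in the side view.
- **Grip:** the readings stayed steady over the last second, with the fingers 9 mm apart on the bar and about 7 N of load.
- **Bystanders:** those visible in the last top view had not moved. The arm covered part of that view, including the chisel, but the wrist and side views during the work showed no disturbance.

**What disagreed:**
- **Fingertips:** they stood about 35 mm higher than the stated tool frame puts them, in both the wrist and side views. My first attempt to close on the bar therefore missed and touched nothing, and I corrected for it afterwards.
- **First insertion:** it touched the holder's bevel, with about 7 N of contact. I raised the lock, shifted it 2 mm, and it went in freely.
- **Dial grip:** when I first closed on the dial it pulled up about 6 N and then pushed down about 9 N. I eased it before turning.

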